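# Put the marbling brushes away handle-first

### The arm

A 7-joint arm with a two-finger parallel gripper is mounted at the origin on the work surface. World frame = base frame: x ahead of the robot, y to its left, z up, the work surface at z = 0. Lengths are in m, angles in rad, forces in N, time in s.
With the tool pointing down it reaches from about 0.425 to 0.825 m from the base axis. Payload 3.6 kg.
Tool frame: the origin (TCP) lies at the centre of the arm's flange, where the gripper is bolted on; the fingertips stand arm.tip_reach ahead of it and the grasp point (between the pads) lies 155 mm ahead of it (arm.tip_reach is the distance from the TCP to the fingertips, in m); z points along the fingers, y is the line along which they close (so a half turn about z gives the same grasp; the last joint's range is limited). The gripper opens to 85 mm and grips with 20 to 120 N. Pads are 22 mm wide; open, the fingers measure 114 mm over their backs; the gripper's body (76 mm by 85 mm) begins 54 mm behind the grasp point. The pads swing forward as they close: fully open they stand 13 mm farther back than shut.
Start: joints at [-1.183, 0.615, -0.013, 1.423, 0.008, 1.103, -0.04], TCP at [0.262, 0.595, 0.405] pointing down, gripper open.
Joint ranges: [-3.12, 3.12], [-0.3, 2.06], [-1.34, 1.32], [0.26, 2.42], [-1.36, 4.5], [0.01, 1.98], [-2.84, 2.84]. Speed limits (rad/s): [2.79, 2.79, 3.14, 3.14, 3.14, 3.14, 3.14].

### API

Orientations are given as a unit quaternion [w, x, y, z].
In Python, from rig import arm, vision gives the robot as it stands.
- The arm moves only by the tool arm_command, never from a script. Its argument "commands" is a list of rows, each an object with "grip": the opening, from 0 (shut) to 1 (fully open); "delta_pos": the shift along the tool's x, y, z each as a share of 250 mm, from -1 to 1, a list of three; "spin": the turn about the tool's z as a share of pi/2 rad, from -1 to 1. In form: [{"grip": grip, "delta_pos": [x, y, z], "spin": spin}, ...]. A call has exactly 10 rows; each row shifts and turns the commanded pose from where the row before left it, along the tool's axes as they then stand; what a row does not reach is not made up. A row lasts 1/12 s, in which the tool goes at most 41.7 mm and 7.16 degrees, less where a joint would pass 70% of its speed; a pose out of reach is approached as far as the arm can. A call with a number of a shift or a turn outside -1 to 1 is refused whole. A call with a gripper value outside its range is refused whole. The fingers move at their own pace and stop on an object; the grip force is fixed at half the most. Time passes only in rows, so rows that do not move let the fingers close, or fill a call up. It gives the time, the measured TCP pose, the force, the opening and the grip force at its end, in the units of the state.
- arm.read_state(): the state, without advancing time (a new reading comes with each control period).
- vision.get_image(name): name is "scene" or "top" or "wrist"; returns a dict with "img" (400x640x3 uint8, blue, green, red), "vfov" (degrees; the focal length in pixels is half the picture's height over the tangent of half this angle, whatever the lens; pixels are square), "cx", "cy" (the principal point, pixels), "k1" (the pictures are not rectified: a ray, as slopes to the right and down, at radius r is drawn at 1 + k1 r^2 times it, then the intrinsics apply), "T" (4x4, takes a point from camera to world coordinates). Camera axes: x right, y up, looking along -z (the intrinsics and any distortion apply to the point x, -y, -z); pixel columns grow to the right and rows downward; lengths in m; the calibration is good to about 2 mm. A picture is of the moment at which its call begins. There is no depth.
- arm.close_job(): hands the job in; it is judged then, once.
The state is a dict: "time": time; "q": joint angles; "qd": joint speeds; "joint_efforts": joint torques, N m; "ee_pos": TCP position; "tool_rot": TCP orientation; "force": force on the tool from outside, world axes, zero at the start; "wrist_torque": the same for the moment, N m; "finger_gap": opening from 0.0 (shut) to 1.0 (fully open); "gripper_force": force on a finger pad.
Only numpy, scipy, OpenCV 4.12 (cv2) and the standard library are available. Lean on these libraries where they do the work, as an engineer would, in place of code of your own. Each camera call takes 0.05 s, during which the arm holds its last target. There are 200 camera calls.

### The job

Tidy the marbling table: tip all the pebbles out of the blue brush can into the wooden tray and stand the empty can upright on the cork mat again; then take every brush out of its rinse jar, turn it end for end (lay it down and take it again by its other end) and stand it handle first in the can, so that all brushes end bristles up. Leave the rinse jars standing upright, and leave the paint bottle, the lidded jar and the comb alone.

Things in the scene. Friction and masses are not known exactly. Their poses are not given: they have to be found in the camera images.
- can: Blue-enamelled steel tin, the brush can: a straight round can open at the top, 68 mm outside diameter, 62 mm inside, 98 mm tall, floor 5 mm thick, 0.24 kg, centre of mass about 33 mm above its underside; held loosely it swings between the fingers, so grip it firmly. Origin: centre of its underside; z points out of its mouth. It starts upright on the cork mat with the pebbles inside.
- mat: Round cork mat, 190 mm diameter, 4 mm thick, fixed to the table. Origin: centre of its underside, on the table.
- tray: Fixed open wooden tray for the pebbles, 230 mm (its x) by 190 mm (its y) by 50 mm high, walls and floor 8 mm. Origin: centre of its underside.
- pebble1: Round white pebble, a 25 mm ball, 20 g. Origin: its centre. May be absent.
- pebble2: Round grey pebble, a 25 mm ball, 20 g. Origin: its centre. May be absent.
- pebble3: Round terracotta pebble, a 25 mm ball, 20 g. Origin: its centre. May be absent.
- jar1: Loose heavy glass rinse jar holding the red brush (or empty), round, 60 mm outside diameter, 46 mm inside, 88 mm tall, floor 10 mm thick, 0.45 kg. Origin: centre of its underside; z up.
- brush1: Flat red-handled brush, 195 mm long, 45 g, rectangular throughout. From its end: handle 125 mm long, 12 mm (x) by 10 mm (y); steel ferrule 30 mm long, 24 by 15; stiff bristles 40 mm long, 24 by 14. Origin: on its centre line where bristles meet ferrule, 155 mm from the handle end; z points to the bristle tips. Starts bristles down in jar1, leaning about 19 degrees on its rim. May be absent.
- brush1_tail (a point): The end of the red brush's handle, on its centre line, 155 mm from the brush's origin, along its -z.
- jar2: Loose heavy glass rinse jar holding the yellow brush (or empty), round, 60 mm outside diameter, 46 mm inside, 88 mm tall, floor 10 mm thick, 0.45 kg. Origin: centre of its underside; z up.
- brush2: Flat yellow-handled brush, 195 mm long, 45 g, rectangular throughout. From its end: handle 125 mm long, 12 mm (x) by 10 mm (y); steel ferrule 30 mm long, 24 by 15; stiff bristles 40 mm long, 24 by 14. Origin: on its centre line where bristles meet ferrule, 155 mm from the handle end; z points to the bristle tips. Starts bristles down in jar2, leaning about 19 degrees on its rim. May be absent.
- brush2_tail (a point): The end of the yellow brush's handle, on its centre line, 155 mm from the brush's origin, along its -z.
- jar3: Loose heavy glass rinse jar holding the green brush (or empty), round, 60 mm outside diameter, 46 mm inside, 88 mm tall, floor 10 mm thick, 0.45 kg. Origin: centre of its underside; z up.
- brush3: Flat green-handled brush, 195 mm long, 45 g, rectangular throughout. From its end: handle 125 mm long, 12 mm (x) by 10 mm (y); steel ferrule 30 mm long, 24 by 15; stiff bristles 40 mm long, 24 by 14. Origin: on its centre line where bristles meet ferrule, 155 mm from the handle end; z points to the bristle tips. Starts bristles down in jar3, leaning about 19 degrees on its rim. May be absent.
- brush3_tail (a point): The end of the green brush's handle, on its centre line, 155 mm from the brush's origin, along its -z.
- paint_bottle: Bystander: white round paint bottle with red cap, 52 mm diameter, 130 mm tall. Origin: centre of its underside.
- pigment_jar: Bystander: green glass jar with black lid, 66 mm diameter, 70 mm tall. Origin: centre of its underside.
- comb: Bystander: marbling comb, a wooden bar 200 mm long (its y), 30 mm wide, 12 mm high, with wire teeth on its -x side. Origin: centre of its underside.
There are look-alikes about, which are no part of the job. What is shaped like the can but orange is not meant.

How it is judged:
On the way:
1. all pebbles are in the wooden tray and the empty can stands upright on the cork mat, let go (x of pebble1 in the frame of tray between -0.108 and 0.108 m and y of pebble1 in the frame of tray between -0.088 and 0.088 m and z of each of pebble1, pebble2, pebble3 in the frame of tray below 0.06 m and x of pebble2 in the frame of tray between -0.108 and 0.108 m and y of pebble2 in the frame of tray between -0.088 and 0.088 m and x of pebble3 in the frame of tray between -0.108 and 0.108 m and y of pebble3 in the frame of tray between -0.088 and 0.088 m and angle between can's own z axis and vertical below 0.1 rad and horizontal distance between can and mat below 0.066 m and height (world z) of can below 0.012 m and contact force between the fingers and can below 0.05 N and linear speed of can below 0.02 m/s), for 0.3 s.
At the end, for the whole second after the job is handed in: Pebbles in the tray; can upright (0.1 rad) on the cork mat, axis within 66 mm of its centre; every brush at rest in the can, handle end within 45 mm of its underside, bristles up (within 0.7 rad of vertical); rinse jars upright (0.1 rad) (x of pebble1 in the frame of tray between -0.108 and 0.108 m and y of pebble1 in the frame of tray between -0.088 and 0.088 m and z of each of pebble1, pebble2, pebble3 in the frame of tray below 0.06 m and x of pebble2 in the frame of tray between -0.108 and 0.108 m and y of pebble2 in the frame of tray between -0.088 and 0.088 m and x of pebble3 in the frame of tray between -0.108 and 0.108 m and y of pebble3 in the frame of tray between -0.088 and 0.088 m and angle between each of can, jar1, jar2, jar3's own z axis and vertical below 0.1 rad and horizontal distance between can and mat below 0.066 m and height (world z) of can below 0.012 m and angle between each of brush1, brush2, brush3's own z axis and vertical below 0.7 rad and horizontal distance between each of brush1_tail, brush2_tail, brush3_tail and can below 0.036 m and z of each of brush1_tail, brush2_tail, brush3_tail in the frame of can below 0.045 m and linear speed of each of brush1, brush2, brush3, can below 0.05 m/s); the robot touches nothing.
It fails at once if the paint bottle, lidded jar or comb is moved more than 30 mm (distance of any of paint_bottle, pigment_jar, comb from where it was at the start of the episode above 0.03 m).
It fails at once if a rinse jar is knocked over (angle between any of jar1, jar2, jar3's own z axis and vertical above 0.8 rad).
Of pebble1, pebble2, pebble3 only 2 to 3 are there at a start; the rules pass over those that are not, and their reading is None.
Of brush1, brush2, brush3 only 2 to 3 are there at a start; the rules pass over those that are not, and their reading is None.
At some moment in a run one of can, jar1, jar2, jar3 may be knocked a few centimetres aside while the robot is not near it.
It also fails if it takes over 210 s, if anything falls off the work surface, if the arm or the gripper's body presses on something with over 40 N, if the wrist force passes 120 N, or if a joint passes its speed limit or range.

## Working session

There is one attempt and no reset: what is moved stays moved. The work goes in short steps, Python scripts to look and compute and a tool call to move; the robot and the scene stay as the last step left them, time stands still between calls to the robot, and variables do not carry over. Pictures are saved under pics/ and viewed, at most 14 in all, crops included, and the job is handed in when it is done.

Besides the shell and the picture viewer there is one more tool, called after "Request:" by a JSON object that holds its "op" and its "data", one argument or row to a line. arm_command: Moves the arm, as the interface text tells. Shift numbers are shares of 250 mm and turn numbers shares of pi/2 rad, none past 1 either way. Its arguments: {"type":"object","properties":{"commands":{"type":"array","items":{"type":"object","properties":{"grip":{"type":"number"},"delta_pos":{"type":"array","items":{"type":"number"}},"spin":{"type":"number"}}}}},"required":["commands"]}

```bash
ls; mkdir -p pics; cat > h.py <<'E'
import numpy as np, cv2
from rig import arm, vision
def snap(n,f):
    d=vision.get_image(n); cv2.imwrite(f'pics/{f}.png',d['img']); np.save(f'pics/{f}.npy',{k:d[k] for k in d if k!='img'},allow_pickle=True); return d
def load(f): return np.load(f'pics/{f}.npy',allow_pickle=True).item()
def ray(d,u,v):
    f=200/np.tan(np.radians(d['vfov'])/2); K=np.array([[f,0,d['cx']],[0,f,d['cy']],[0,0,1]])
    p=cv2.undistortPoints(np.array([[[u,v]]],float),K,np.array([d['k1'],0,0,0.]))[0,0]
    T=np.array(d['T']); r=T[:3,:3]@np.array([p[0],-p[1],-1]); return T[:3,3],r/np.linalg.norm(r)
def onz(d,u,v,z): o,r=ray(d,u,v); return (o+r*(z-o[2])/r[2]).round(4)
def tri(*a): # (d,u,v)...
    A=np.zeros((3,3));b=np.zeros(3);L=[ray(*x) for x in a]
    for o,r in L: P=np.eye(3)-np.outer(r,r);A+=P;b+=P@o
    X=np.linalg.solve(A,b); return X.round(4),[round(float(np.linalg.norm(np.cross(X-o,r))),4) for o,r in L]
def proj(d,X):
    f=200/np.tan(np.radians(d['vfov'])/2);T=np.array(d['T']);p=T[:3,:3].T@(np.array(X)-T[:3,3]);s=np.array([p[0],-p[1]])/-p[2]
    s=s*(1+d['k1']*(s@s)); return s*f+[d['cx'],d['cy']]
E
python3 -c "
from h import *
for n in ['scene','top','wrist']:
    d=snap(n,n+'0'); print(n,d['vfov'],d['cx'],d['cy'],d['k1'],np.round(d['T'],3).tolist())
s=arm.read_state(); print(s, arm.tip_reach)
cv2.imwrite('pics/a.png',np.vstack([cv2.imread('pics/scene0.png')]))
"
```

```text
pics
scene 54.65270511297166 322.20762328951906 198.5644129765372 -0.025281875561772988 [[0.819, -0.335, 0.466, 1.081], [0.574, 0.494, -0.653, -0.743], [-0.011, 0.802, 0.597, 0.812], [0.0, 0.0, 0.0, 1.0]]
top 46.03908187100193 320.82872940733444 204.2703718333174 0.029655242119110865 [[0.02, 0.995, -0.102, 0.428], [-1.0, 0.018, -0.017, -0.04], [-0.015, 0.102, 0.995, 1.479], [0.0, 0.0, 0.0, 1.0]]
wrist 62.838377443191675 312.6006744098704 200.58464948923123 -0.030469046746656542 [[0.403, -0.874, -0.274, 0.191], [0.915, 0.383, 0.124, 0.625], [-0.003, -0.3, 0.954, 0.37], [0.0, 0.0, 0.0, 1.0]]
{'time': 0.15, 'q': array([-1.1824905 ,  0.61571637, -0.01260996,  1.42455014,  0.00810348,
        1.10341535, -0.04041575]), 'qd': array([ 0.00070286, -0.00314792,  0.00028237, -0.00366502, -0.00011559,
        0.00083874,  0.00025062]), 'joint_efforts': array([ 7.85616576e-04, -4.69658196e+01,  2.59435326e-01, -1.71252823e+01,
        1.00073035e-02,  7.08551612e-03,  3.88132023e-06]), 'ee_pos': array([0.26184589, 0.5946582 , 0.403785  ]), 'tool_rot': array([-1.96859994e-04,  2.05897255e-01,  9.78573084e-01, -1.00033067e-03]), 'force': array([ 0.28230112, -0.39217187, -0.7795556 ]), 'wrist_torque': array([-0.06128061,  0.04429216,  0.03235625]), 'gripper_force': 0.0, 'finger_gap': 0.9984721119422997} 0.1734
```

View pics/scene0.png

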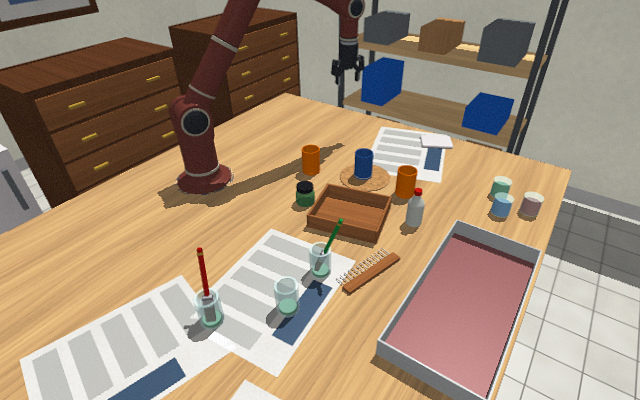

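View pics/top0.png

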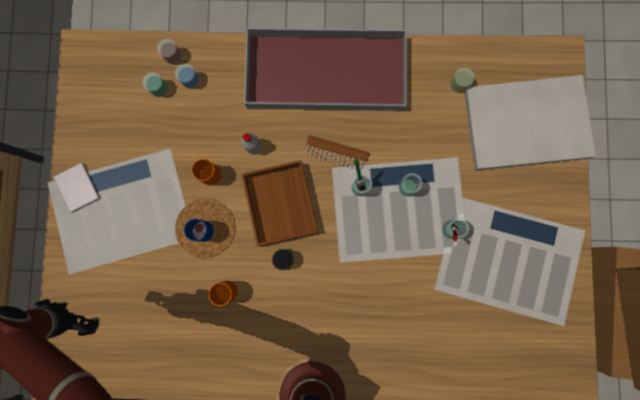

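```bash
python3 -c "
from h import *
t=cv2.imread('pics/top0.png');s=cv2.imread('pics/scene0.png')
r=lambda im,x,y,w,h,k:cv2.resize(im[y:y+h,x:x+w],None,fx=k,fy=k,interpolation=cv2.INTER_CUBIC)
a=np.hstack([r(t,165,150,80,100,4),r(t,340,150,80,100,4)[:, :],r(t,440,205,40,100,4)])
b=np.hstack([r(s,330,130,80,50,4),r(s,180,230,60,50,0.1)[:0]] ) if 0 else None
c=np.hstack([r(s,335,140,70,50,4),r(s,180,240,50,50,4)[:, :],r(s,300,215,50,50,4)])
c=cv2.copyMakeBorder(c,0,0,0,max(0,a.shape[1]-c.shape[1]),cv2.BORDER_CONSTANT)
im=np.vstack([a[:400],c]);print(im.shape);cv2.imwrite('pics/b.png',im)
"
```

```text
(600, 800, 3)
```

View pics/b.png

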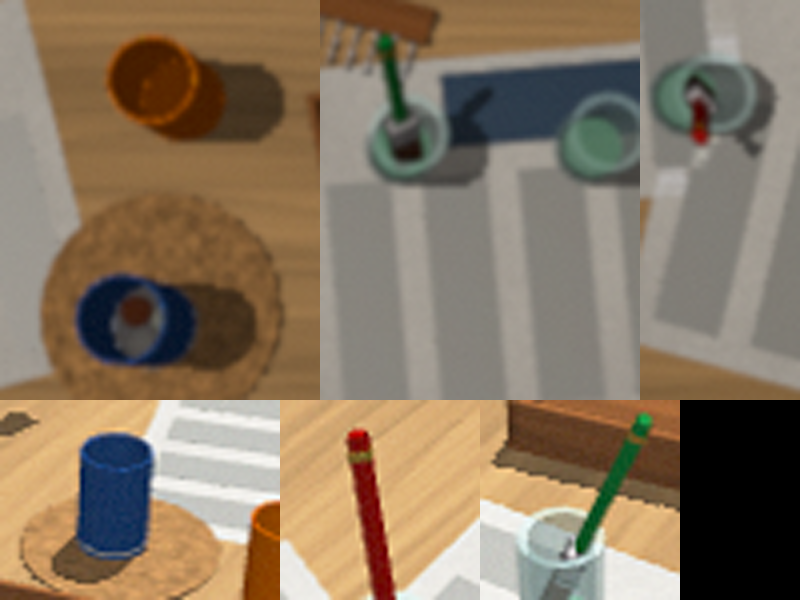

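```bash
python3 -c "
from h import *
t=load('top0');s=load('scene0')
print('can',tri((t,195,229.5),(s,363.8,152.5)),onz(t,195,229.5,.102))
print('mat',onz(t,205.5,227,.004), onz(s,364,177,.004))
print('red',tri((t,455,239.3),(s,199.5,248.8)))
print('green',tri((t,356.5,160.5),(s,341.3,218.8)))
print('jarG',tri((t,362,183.8),(s,320.5,248.8)),onz(t,362,183.8,.088))
print('jarR',onz(t,459.5,228.7,.088),onz(s,209,293,.088))
print('jarE',onz(t,411.5,183.5,.088))
for p in [(245,176),(303,163),(318,231),(259,244)]: print('tray',onz(t,*p,.05))
print('bottle',onz(t,247,137,.13),'pig',onz(t,282,260,.07),'or',onz(t,203,170,.1),onz(t,221,294,.1))
for p in [(308,138),(369,155)]:print('comb',onz(t,*p,.012))
"
```

```text
can (array([0.4887, 0.3514, 0.1013]), [0.0004, 0.0004]) [0.4883 0.351  0.102 ]
mat [0.501  0.3462 0.004 ] [0.5014 0.342  0.004 ]
red (array([ 0.4722, -0.3823,  0.1914]), [0.0011, 0.0011])
green (array([ 0.6851, -0.1124,  0.1956]), [0.0025, 0.0025])
jarG (array([ 0.6366, -0.1361,  0.0849]), [0.0023, 0.0023]) [ 0.6344 -0.1373  0.088 ]
jarR [ 0.5063 -0.4241  0.088 ] [ 0.5084 -0.4097  0.088 ]
jarE [ 0.6378 -0.2841  0.088 ]
tray [0.6578 0.2197 0.05  ]
tray [0.7015 0.0422 0.05  ]
tray [ 0.4931 -0.0083  0.05  ]
tray [0.4503 0.1696 0.05  ]
bottle [0.7604 0.2034 0.13  ] pig [0.4039 0.0965 0.07  ] or [0.6655 0.3361 0.1   ] [0.3036 0.2672 0.1   ]
comb [0.7895 0.0304 0.012 ]
comb [ 0.7379 -0.1637  0.012 ]
```

Request:
{"op": "arm_command", "data": {
  "commands": [
    {"grip":1,"delta_pos":[0,0,0],"spin":0.073},
    {"grip":1,"delta_pos":[0,0,0],"spin":0.073},
    {"grip":1,"delta_pos":[0,0,0],"spin":0.073},
    {"grip":1,"delta_pos":[0,0,0],"spin":0.073},
    {"grip":1,"delta_pos":[0,0,0],"spin":0.073},
    {"grip":1,"delta_pos":[0,0,0],"spin":0.073},
    {"grip":1,"delta_pos":[0,0,0],"spin":0.073},
    {"grip":1,"delta_pos":[0,0,0],"spin":0.073},
    {"grip":1,"delta_pos":[0,0,0],"spin":0},
    {"grip":1,"delta_pos":[0,0,0],"spin":0}
  ]
}}

```text
time: 0.98
ee_pos: [0.2616, 0.5949, 0.4043]
tool_rot: [0.0, 0.617, 0.787, -0.0]
force: [0.3, 0.3, 0.5]
finger_gap: 1.001
gripper_force: 0.0
```

Request:
{"op": "arm_command", "data": {
  "commands": [
    {"grip":1,"delta_pos":[-0.129,0.0724,0],"spin":0},
    {"grip":1,"delta_pos":[-0.129,0.0724,0],"spin":0},
    {"grip":1,"delta_pos":[-0.129,0.0724,0],"spin":0},
    {"grip":1,"delta_pos":[-0.129,0.0724,0],"spin":0},
    {"grip":1,"delta_pos":[-0.129,0.0724,0],"spin":0},
    {"grip":1,"delta_pos":[-0.129,0.0724,0],"spin":0},
    {"grip":1,"delta_pos":[-0.129,0.0724,0],"spin":0},
    {"grip":1,"delta_pos":[-0.129,0.0724,0],"spin":0},
    {"grip":1,"delta_pos":[-0.129,0.0724,0],"spin":0},
    {"grip":1,"delta_pos":[0,0,0],"spin":0}
  ]
}}

```text
time: 1.82
ee_pos: [0.4953, 0.3423, 0.4052]
tool_rot: [0.004, 0.623, 0.782, -0.001]
force: [1.4, -2.2, 0.3]
finger_gap: 0.997
gripper_force: 0.0
```

```bash
cat >> h.py <<'E'
def plan(x,y,z,yd=None):
    "yd: wanted world angle (deg, mod 360) of tool y; prints spin share then shift in tool axes (shares) after the spin"
    from scipy.spatial.transform import Rotation as R
    s=arm.read_state();q=s['tool_rot'];M=R.from_quat([q[1],q[2],q[3],q[0]]).as_matrix()
    a=np.degrees(np.arctan2(M[1,1],M[0,1])); yd=a if yd is None else yd
    sp=((a-yd+180)%360-180)/90
    t=np.radians(yd); Y=np.array([np.cos(t),np.sin(t),0]);X=np.array([-Y[1],Y[0],0])
    d=np.array([x,y,z])-s['ee_pos']
    print('t',round(s['time'],2),'pos',s['ee_pos'].round(4),'yd',round(a,1),'tilt',M[:,2].round(3),'gap',round(s['finger_gap'],3),'q7',s['q'][6].round(2),'F',np.round(s['force'],1),'gf',round(s['gripper_force'],1))
    print('spin',round(sp,4),'shift',(np.array([d@X,d@Y,-d[2]])/.25).round(4))
E
python3 -c "
from h import *
plan(.4885,.351,.227,13.6); snap('wrist','w1'); snap('top','t1')
"
```

```text
t 1.82 pos [0.4953 0.3423 0.4052] yd 13.0 tilt [ 0.006 -0.007 -1.   ] gap 0.997 q7 -0.28 F [ 1.4 -2.2  0.3] gf 0.0
spin -0.0071 shift [ 0.0404 -0.0181  0.713 ]
```

View pics/w1.png

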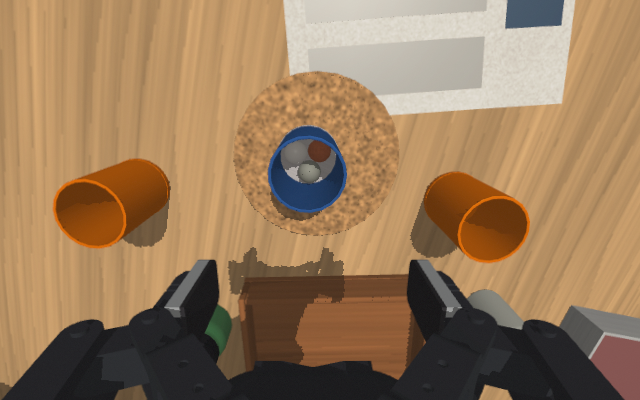

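```bash
python3 -c "
from h import *
w=load('w1');t=load('t1')
print(onz(w,307,174,.102)); print('mat',onz(w,316,153,.004))
for p in [(241,281),(420,276)]: print('traywall',onz(w,*p,.05))
plan(.4885,.351,.227,13.6)
s=arm.read_state()
"
```

```text
[0.489  0.3537 0.102 ]
mat [0.4974 0.3567 0.004 ]
traywall [0.4458 0.2048 0.05  ]
traywall [0.6404 0.2556 0.05  ]
t 1.92 pos [0.4905 0.349  0.4047] yd 13.5 tilt [ 0.    -0.001 -1.   ] gap 1.0 q7 -0.28 F [-1.3  1.4 -0.4] gf 0.0
spin -0.0012 shift [ 0.0096 -0.0059  0.711 ]
```

```bash
python3 -c "
from h import *
d=snap('wrist','w2')
w=load('w1')
for p in [(241,281),(420,276)]: print('traywall',onz(w,*p,.0))
c=cv2.resize(d['img'][120:330,220:450],None,fx=2.5,fy=2.5,interpolation=cv2.INTER_CUBIC);cv2.imwrite('pics/c.png',c)
"
```

```text
traywall [0.4407 0.1718 0.    ]
traywall [0.6657 0.2305 0.    ]
```

View pics/c.png

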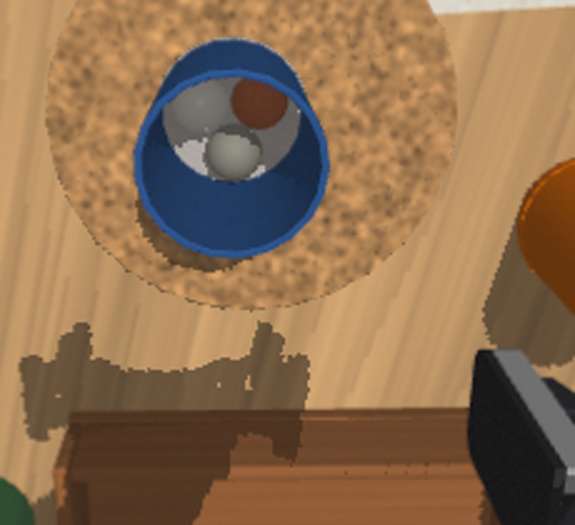

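```bash
python3 -c "
from h import *
w=load('w2'); f=lambda x,y:(220+x/2.5,120+y/2.5)
print('can',onz(w,*f(231,164),.102))
print('mat',onz(w,*f(252,103),.004))
for p in [(70,411),(470,408)]: print('base',onz(w,*f(*p),0))
for p in [(70,466),(450,462)]: print('top',onz(w,*f(*p),.05))
plan(.4885,.351,.227,13.6)
"
```

```text
can [0.4891 0.3535 0.102 ]
mat [0.4977 0.3581 0.004 ]
base [0.445  0.1784 0.    ]
base [0.6468 0.2286 0.    ]
top [0.4537 0.1827 0.05  ]
top [0.6236 0.2256 0.05  ]
t 1.97 pos [0.489  0.351  0.4046] yd 13.7 tilt [-0.001  0.001 -1.   ] gap 1.004 q7 -0.28 F [-0.8  1.4 -0.5] gf 0.0
spin 0.0012 shift [ 3.000e-04 -2.100e-03  7.104e-01]
```

Request:
{"op": "arm_command", "data": {
  "commands": [
    {"grip":1,"delta_pos":[0.003,0,0.118],"spin":0},
    {"grip":1,"delta_pos":[0.003,0,0.118],"spin":0},
    {"grip":1,"delta_pos":[0,0,0.118],"spin":0},
    {"grip":1,"delta_pos":[0,0,0.118],"spin":0},
    {"grip":1,"delta_pos":[0,0,0.118],"spin":0},
    {"grip":1,"delta_pos":[0,0,0.12],"spin":0},
    {"grip":1,"delta_pos":[0,0,0],"spin":0},
    {"grip":1,"delta_pos":[0,0,0],"spin":0},
    {"grip":0.5,"delta_pos":[0,0,0],"spin":0},
    {"grip":0.5,"delta_pos":[0,0,0],"spin":0}
  ]
}}

```text
time: 2.8
ee_pos: [0.4889, 0.354, 0.23]
tool_rot: [0.0, 0.617, 0.787, 0.002]
force: [1.0, 0.4, -1.5]
finger_gap: 0.793
gripper_force: 67.6
```

Request:
{"op": "arm_command", "data": {
  "commands": [
    {"grip":0.5,"delta_pos":[0,0,0],"spin":0},
    {"grip":0.5,"delta_pos":[0,0,0],"spin":0},
    {"grip":0.5,"delta_pos":[0,0,0],"spin":0},
    {"grip":0.5,"delta_pos":[0,0,0],"spin":0},
    {"grip":0.5,"delta_pos":[0,0,-0.02],"spin":0},
    {"grip":0.5,"delta_pos":[0,0,-0.04],"spin":0},
    {"grip":0.5,"delta_pos":[0,0,-0.04],"spin":0},
    {"grip":0.5,"delta_pos":[0,0,0],"spin":0},
    {"grip":0.5,"delta_pos":[0,0,0],"spin":0},
    {"grip":0.5,"delta_pos":[0,0,0],"spin":0}
  ]
}}

```text
time: 3.63
ee_pos: [0.4883, 0.3527, 0.2521]
tool_rot: [-0.0, 0.618, 0.786, -0.0]
force: [-0.3, 0.2, -3.1]
finger_gap: 0.789
gripper_force: 68.0
```

```bash
python3 -c "
from h import *
d=snap('scene','s2'); print(arm.tip_reach)
plan(.5536,.2768,.232,13.6)
cv2.imwrite('pics/d.png',cv2.resize(d['img'][80:230,290:450],None,fx=3,fy=3))
"
```

```text
0.1734
t 3.68 pos [0.4882 0.3526 0.2518] yd 13.7 tilt [-0.001 -0.001 -1.   ] gap 0.79 q7 -0.24 F [-0.3 -0.6 -3.4] gf 68.0
spin 0.0008 shift [-0.3563  0.1828  0.0793]
```

View pics/d.png

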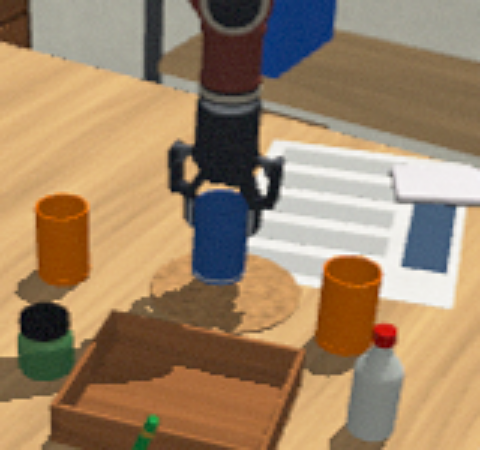

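Request:
{"op": "arm_command", "data": {
  "commands": [
    {"grip":0.5,"delta_pos":[-0.068,0.02,0],"spin":0},
    {"grip":0.5,"delta_pos":[-0.068,0.02,0],"spin":0},
    {"grip":0.5,"delta_pos":[-0.068,0.02,0],"spin":0},
    {"grip":0.5,"delta_pos":[-0.068,0.02,0],"spin":0},
    {"grip":0.5,"delta_pos":[-0.068,0.02,0],"spin":0},
    {"grip":0.5,"delta_pos":[-0.068,0.02,0],"spin":0},
    {"grip":0.5,"delta_pos":[0,0,0.024],"spin":0},
    {"grip":0.5,"delta_pos":[0,0,0.024],"spin":0},
    {"grip":0.5,"delta_pos":[0,0,0],"spin":0},
    {"grip":0.5,"delta_pos":[0,0,0],"spin":0}
  ]
}}

```text
time: 4.52
ee_pos: [0.5405, 0.2623, 0.2391]
tool_rot: [-0.001, 0.617, 0.787, -0.001]
force: [1.0, 0.2, -2.4]
finger_gap: 0.789
gripper_force: 67.9
```

Request:
{"op": "arm_command", "data": {
  "commands": [
    {"grip":0.5,"delta_pos":[-0.04,0,0],"spin":0},
    {"grip":0.5,"delta_pos":[-0.04,0,0],"spin":0},
    {"grip":0.5,"delta_pos":[-0.04,0,0],"spin":0},
    {"grip":0.5,"delta_pos":[-0.04,0,0],"spin":0},
    {"grip":0.5,"delta_pos":[-0.04,0,0],"spin":0},
    {"grip":0.5,"delta_pos":[0,0,0],"spin":0},
    {"grip":0.5,"delta_pos":[0,0,0],"spin":0},
    {"grip":0.5,"delta_pos":[0,0,0],"spin":0},
    {"grip":0.5,"delta_pos":[0,0,0],"spin":0},
    {"grip":0.5,"delta_pos":[0,0,0],"spin":0}
  ]
}}

```text
time: 5.35
ee_pos: [0.5533, 0.2205, 0.2435]
tool_rot: [-0.003, 0.615, 0.788, 0.008]
force: [-3.3, 15.0, 6.7]
finger_gap: 0.776
gripper_force: 65.5
```

```bash
python3 -c "
from h import *
d=snap('scene','s3'); 
plan(.5536,.2768,.232,13.6)
cv2.imwrite('pics/e.png',cv2.resize(d['img'][100:250,290:450],None,fx=3,fy=3))
"
```

```text
t 5.4 pos [0.5532 0.2205 0.2434] yd 14.0 tilt [ 0.005  0.016 -1.   ] gap 0.776 q7 0.0 F [-3.  13.8  6.4] gf 65.5
spin 0.0048 shift [0.2186 0.0544 0.0458]
```

View pics/e.png

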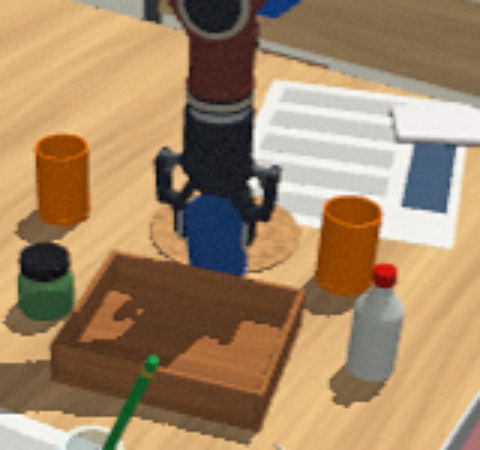

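Request:
{"op": "arm_command", "data": {
  "commands": [
    {"grip":0.5,"delta_pos":[-0.03,0,0],"spin":0},
    {"grip":0.5,"delta_pos":[-0.03,0,0],"spin":0},
    {"grip":0.5,"delta_pos":[-0.03,0,0],"spin":0},
    {"grip":0.5,"delta_pos":[-0.03,0,0],"spin":0},
    {"grip":0.5,"delta_pos":[-0.03,0,0],"spin":0},
    {"grip":0.5,"delta_pos":[-0.03,0,0],"spin":0},
    {"grip":0.5,"delta_pos":[-0.03,0,0],"spin":0},
    {"grip":0.5,"delta_pos":[-0.03,0,0],"spin":0},
    {"grip":0.5,"delta_pos":[0,0,0],"spin":0},
    {"grip":0.5,"delta_pos":[0,0,0],"spin":0}
  ]
}}

```text
time: 6.23
ee_pos: [0.5687, 0.1548, 0.243]
tool_rot: [0.0, 0.618, 0.786, 0.003]
force: [-1.6, 1.9, 9.2]
finger_gap: 0.769
gripper_force: 66.1
```

Request:
{"op": "arm_command", "data": {
  "commands": [
    {"grip":0.5,"delta_pos":[0,0,0.02],"spin":0},
    {"grip":0.5,"delta_pos":[0,0,0.02],"spin":0},
    {"grip":0.5,"delta_pos":[0,0,0.02],"spin":0},
    {"grip":0.5,"delta_pos":[0,0,0],"spin":0},
    {"grip":0.5,"delta_pos":[0,0,0],"spin":0},
    {"grip":0.5,"delta_pos":[0,0,0],"spin":0},
    {"grip":0.5,"delta_pos":[0,0,0],"spin":0},
    {"grip":0.5,"delta_pos":[0,0,0],"spin":0},
    {"grip":0.5,"delta_pos":[0,0,0],"spin":0},
    {"grip":0.5,"delta_pos":[0,0,0],"spin":0}
  ]
}}

```text
time: 7.07
ee_pos: [0.5676, 0.1539, 0.225]
tool_rot: [-0.0, 0.618, 0.786, -0.0]
force: [0.6, 4.3, -3.5]
finger_gap: 0.767
gripper_force: 75.5
```

```bash
python3 -c "
from h import *
d=snap('scene','s4'); t=snap('top','t4')
plan(.5536,.2768,.232,13.6)
a=cv2.resize(d['img'][110:240,290:420],None,fx=3,fy=3);b=cv2.resize(t['img'][140:270,170:300+30],None,fx=3,fy=3)
cv2.imwrite('pics/f.png',np.hstack([a,b])[:, :800])
"
```

```text
t 7.17 pos [0.5679 0.1538 0.2251] yd 13.7 tilt [ 0. -0. -1.] gap 0.768 q7 0.09 F [0.4 0.5 0.9] gf 77.8
spin 0.0007 shift [ 0.4917  0.0603 -0.0278]
```

View pics/f.png

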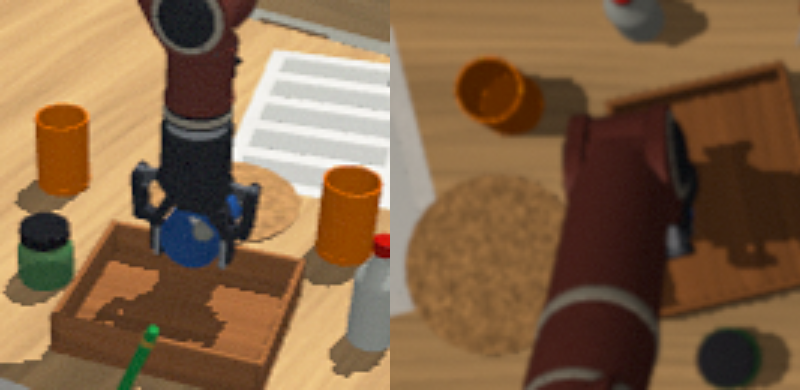

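```bash
python3 -c "
from h import *
s=load('s4')
for uv in [(353.7,189),(353.7,198.5),(353.7,179.5)]:
  o,r=ray(s,*uv)
  for dd in (.02,.03): 
    n=np.array([.235,-.972,0]); P=np.array([.568,.154,0])+dd*n; k=((P-o)@n)/(r@n); print(uv,dd,(o+k*r).round(4))
"
```

```text
(353.7, 189) 0.02 [0.5773 0.1357 0.0992]
(353.7, 189) 0.03 [0.5825 0.1266 0.1065]
(353.7, 198.5) 0.02 [0.5787 0.136  0.0618]
(353.7, 198.5) 0.03 [0.5839 0.127  0.0695]
(353.7, 179.5) 0.02 [0.5759 0.1353 0.1353]
(353.7, 179.5) 0.03 [0.5811 0.1263 0.1422]
```

Request:
{"op": "arm_command", "data": {
  "commands": [
    {"grip":0.5,"delta_pos":[-0.02,0,-0.02],"spin":0},
    {"grip":0.5,"delta_pos":[-0.02,0,0],"spin":0},
    {"grip":0.5,"delta_pos":[-0.02,0,0],"spin":0},
    {"grip":0.5,"delta_pos":[-0.02,0,0],"spin":0},
    {"grip":0.5,"delta_pos":[0,0,0],"spin":0},
    {"grip":0.5,"delta_pos":[0,0,0],"spin":0},
    {"grip":0.84,"delta_pos":[0,0,0],"spin":0},
    {"grip":0.84,"delta_pos":[0,0,0],"spin":0},
    {"grip":0.84,"delta_pos":[0,0,0],"spin":0},
    {"grip":0.84,"delta_pos":[0,0,0],"spin":0}
  ]
}}

```text
time: 8.0
ee_pos: [0.5727, 0.135, 0.2306]
tool_rot: [0.0, 0.618, 0.786, 0.001]
force: [-0.2, -0.3, 0.7]
finger_gap: 0.844
gripper_force: 0.0
```

Request:
{"op": "arm_command", "data": {
  "commands": [
    {"grip":0.84,"delta_pos":[0,0,0],"spin":0},
    {"grip":0.84,"delta_pos":[0,0,0],"spin":0},
    {"grip":0.84,"delta_pos":[0,0,0],"spin":0},
    {"grip":0.84,"delta_pos":[0,0,0],"spin":0},
    {"grip":0.84,"delta_pos":[0,0,0],"spin":0},
    {"grip":0.84,"delta_pos":[0,0,0],"spin":0},
    {"grip":0.84,"delta_pos":[0,0,0],"spin":0},
    {"grip":0.84,"delta_pos":[0,0,0],"spin":0},
    {"grip":0.84,"delta_pos":[0,0,0],"spin":0},
    {"grip":0.84,"delta_pos":[0,0,0],"spin":0}
  ]
}}

```text
time: 8.83
ee_pos: [0.5725, 0.1345, 0.2302]
tool_rot: [-0.0, 0.618, 0.786, -0.0]
force: [0.8, -0.3, 0.5]
finger_gap: 0.838
gripper_force: 0.1
```

```bash
python3 -c "
from h import *
d=snap('scene','s5'); t=snap('wrist','w5')
plan(.5536,.2768,.232,13.6)
a=cv2.resize(d['img'][110:240,290:420],None,fx=3,fy=3);b=cv2.resize(t['img'],(410,256))
b=cv2.copyMakeBorder(b,0,134,0,0,cv2.BORDER_CONSTANT)
cv2.imwrite('pics/g.png',np.hstack([a,b])[:, :800])
"
```

```text
t 8.93 pos [0.5725 0.1345 0.2302] yd 13.7 tilt [ 0. -0. -1.] gap 0.839 q7 0.12 F [ 0.  -0.4  0.5] gf 0.1
spin 0.0008 shift [ 0.5712  0.0604 -0.0071]
```

View pics/g.png

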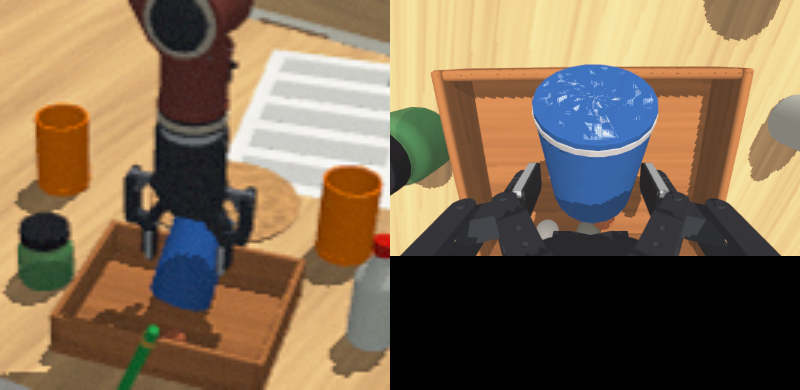

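```bash
python3 -c "
from h import *
w=load('w5'); k=640/410; s=load('s5')
T=np.array(w['T']);print(T.round(3).tolist())
o,r=ray(w,205*k,103*k); 
ax=-T[:3,2]
for dep in (.11,.116,.122): print('bottom',(o+r*dep/(r@ax)).round(4))
# mouth low rim in scene
for z in (.01,.03): print('mouth lower edge',onz(s,290+183/3,110+308/3,z))
print('tip pads', [onz(w,525-390 if 0 else 135*k,178*k,.08)])
"
```

```text
[[0.972, -0.226, -0.071, 0.554], [0.237, 0.926, 0.293, 0.209], [-0.001, -0.301, 0.954, 0.197], [0.0, 0.0, 0.0, 1.0]]
bottom [0.5615 0.1898 0.0881]
bottom [0.5619 0.1887 0.0821]
bottom [0.5623 0.1877 0.0762]
mouth lower edge [0.5776 0.1245 0.01  ]
mouth lower edge [0.5901 0.1029 0.03  ]
tip pads [array([0.5305, 0.1312, 0.08  ])]
```

Request:
{"op": "arm_command", "data": {
  "commands": [
    {"grip":0.93,"delta_pos":[0.025,0,0],"spin":0},
    {"grip":0.93,"delta_pos":[0.025,0,0],"spin":0},
    {"grip":0.93,"delta_pos":[0.025,0,0],"spin":0},
    {"grip":0.93,"delta_pos":[0.025,0,0],"spin":0},
    {"grip":0.93,"delta_pos":[0,0,0.02],"spin":0},
    {"grip":0.93,"delta_pos":[0,0,0.02],"spin":0},
    {"grip":0.93,"delta_pos":[0,0,0.01],"spin":0},
    {"grip":0.93,"delta_pos":[0,0,0],"spin":0},
    {"grip":0.93,"delta_pos":[0,0,0],"spin":0},
    {"grip":0.93,"delta_pos":[0,0,0],"spin":0}
  ]
}}

```text
time: 9.77
ee_pos: [0.5664, 0.1583, 0.2174]
tool_rot: [-0.0, 0.618, 0.786, -0.001]
force: [0.2, -0.6, 0.5]
finger_gap: 0.928
gripper_force: 0.1
```

Request:
{"op": "arm_command", "data": {
  "commands": [
    {"grip":0.5,"delta_pos":[0,0,0],"spin":0},
    {"grip":0.5,"delta_pos":[0,0,0],"spin":0},
    {"grip":0.5,"delta_pos":[0,0,0],"spin":0},
    {"grip":0.5,"delta_pos":[0,0,0],"spin":0},
    {"grip":0.5,"delta_pos":[0,0,-0.02],"spin":0},
    {"grip":0.5,"delta_pos":[0,0,-0.02],"spin":0},
    {"grip":0.5,"delta_pos":[0,0,-0.04],"spin":0},
    {"grip":0.5,"delta_pos":[0,0,0],"spin":0},
    {"grip":0.5,"delta_pos":[0,0,0],"spin":0},
    {"grip":0.5,"delta_pos":[0,0,0],"spin":0}
  ]
}}

```text
time: 10.6
ee_pos: [0.5663, 0.1589, 0.2377]
tool_rot: [-0.0, 0.618, 0.786, -0.0]
force: [-1.0, 0.4, -2.5]
finger_gap: 0.777
gripper_force: 67.5
```

```bash
python3 -c "
from h import *
d=snap('scene','s6'); t=snap('wrist','w6')
plan(.499,.35,.33,-76.4)
a=cv2.resize(d['img'][110:240,290:420],None,fx=3,fy=3);b=cv2.resize(t['img'],(410,256))
b=cv2.copyMakeBorder(b,0,134,0,0,cv2.BORDER_CONSTANT)
cv2.imwrite('pics/i.png',np.hstack([a,b])[:, :800])
"
```

```text
t 10.7 pos [0.5663 0.1588 0.2373] yd 13.7 tilt [-0.001 -0.    -1.   ] gap 0.777 q7 0.08 F [ 0.3  0.3 -2.1] gf 67.5
spin 1.0009 shift [-0.0816 -0.8067 -0.3706]
```

View pics/i.png

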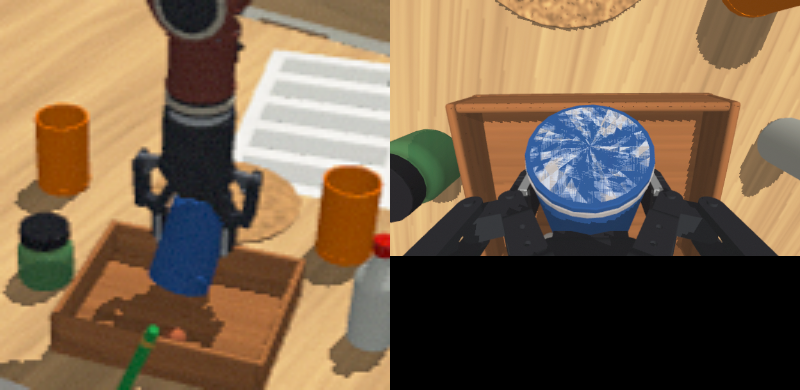

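Request:
{"op": "arm_command", "data": {
  "commands": [
    {"grip":0.5,"delta_pos":[0,0,-0.1],"spin":0},
    {"grip":0.5,"delta_pos":[0,0,-0.1],"spin":0},
    {"grip":0.5,"delta_pos":[0,0,-0.1],"spin":0},
    {"grip":0.5,"delta_pos":[0,0,-0.07],"spin":0.05},
    {"grip":0.5,"delta_pos":[0,0,0],"spin":0.07},
    {"grip":0.5,"delta_pos":[0,0,0],"spin":0.07},
    {"grip":0.5,"delta_pos":[0,0,0],"spin":0.07},
    {"grip":0.5,"delta_pos":[0,0,0],"spin":0.07},
    {"grip":0.5,"delta_pos":[0,0,0],"spin":0.07},
    {"grip":0.5,"delta_pos":[0,0,0],"spin":0.07}
  ]
}}

```text
time: 11.53
ee_pos: [0.5662, 0.1589, 0.3297]
tool_rot: [-0.0, 0.861, 0.508, -0.001]
force: [-0.9, -0.6, -1.9]
finger_gap: 0.773
gripper_force: 68.5
```

Request:
{"op": "arm_command", "data": {
  "commands": [
    {"grip":0.5,"delta_pos":[0,0,0],"spin":0.07},
    {"grip":0.5,"delta_pos":[0,0,0],"spin":0.07},
    {"grip":0.5,"delta_pos":[0,0,0],"spin":0.07},
    {"grip":0.5,"delta_pos":[0,0,0],"spin":0.07},
    {"grip":0.5,"delta_pos":[0,0,0],"spin":0.07},
    {"grip":0.5,"delta_pos":[0,0,0],"spin":0.07},
    {"grip":0.5,"delta_pos":[0,0,0],"spin":0.07},
    {"grip":0.5,"delta_pos":[0,0,0],"spin":0.04},
    {"grip":0.5,"delta_pos":[0,0,0],"spin":0},
    {"grip":0.5,"delta_pos":[0,0,0],"spin":0}
  ]
}}

```text
time: 12.37
ee_pos: [0.5663, 0.1591, 0.3297]
tool_rot: [0.0, 0.993, 0.12, -0.001]
force: [-0.0, -0.8, -2.8]
finger_gap: 0.777
gripper_force: 68.6
```

Request:
{"op": "arm_command", "data": {
  "commands": [
    {"grip":0.5,"delta_pos":[-0.003,-0.1,0],"spin":0},
    {"grip":0.5,"delta_pos":[-0.003,-0.1,0],"spin":0},
    {"grip":0.5,"delta_pos":[-0.003,-0.1,0],"spin":0},
    {"grip":0.5,"delta_pos":[-0.003,-0.1,0],"spin":0},
    {"grip":0.5,"delta_pos":[-0.003,-0.1,0],"spin":0},
    {"grip":0.5,"delta_pos":[-0.003,-0.1,0],"spin":0},
    {"grip":0.5,"delta_pos":[-0.002,-0.1,0],"spin":0},
    {"grip":0.5,"delta_pos":[0,-0.107,0],"spin":0},
    {"grip":0.5,"delta_pos":[0,0,0],"spin":0},
    {"grip":0.5,"delta_pos":[0,0,0],"spin":0}
  ]
}}

```text
time: 13.2
ee_pos: [0.5127, 0.3561, 0.3294]
tool_rot: [-0.0, 0.992, 0.122, -0.001]
force: [-0.3, -0.5, -3.0]
finger_gap: 0.772
gripper_force: 68.5
```

```bash
python3 -c "
from h import *
plan(.514,.354,.25,-76.4)
"
```

```text
t 13.2 pos [0.5127 0.3561 0.3294] yd -75.9 tilt [-0.002  0.001 -1.   ] gap 0.772 q7 -1.52 F [-0.3 -0.5 -3. ] gf 68.5
spin 0.005 shift [0.0029 0.0095 0.3176]
```

Request:
{"op": "arm_command", "data": {
  "commands": [
    {"grip":0.5,"delta_pos":[0,0,0.1],"spin":0},
    {"grip":0.5,"delta_pos":[0,0,0.1],"spin":0},
    {"grip":0.5,"delta_pos":[0,0,0.1],"spin":0},
    {"grip":0.5,"delta_pos":[0,0,0.03],"spin":0},
    {"grip":0.5,"delta_pos":[0,0,0.03],"spin":0},
    {"grip":0.5,"delta_pos":[0,0,0.03],"spin":0},
    {"grip":0.5,"delta_pos":[0,0,0.03],"spin":0},
    {"grip":0.5,"delta_pos":[0,0,0.03],"spin":0},
    {"grip":0.5,"delta_pos":[0,0,0.03],"spin":0},
    {"grip":0.5,"delta_pos":[0,0,0],"spin":0}
  ]
}}

```text
time: 14.03
ee_pos: [0.5162, 0.3541, 0.2123]
tool_rot: [-0.001, 0.993, 0.119, 0.004]
force: [0.7, -0.7, 5.6]
finger_gap: 0.775
gripper_force: 64.8
```

Request:
{"op": "arm_command", "data": {
  "commands": [
    {"grip":0.5,"delta_pos":[0,0,0.02],"spin":0},
    {"grip":0.5,"delta_pos":[0,0,0.02],"spin":0},
    {"grip":0.5,"delta_pos":[0,0,0.02],"spin":0},
    {"grip":0.5,"delta_pos":[0,0,0.02],"spin":0},
    {"grip":0.5,"delta_pos":[0,0,0],"spin":0},
    {"grip":0.5,"delta_pos":[0,0,0],"spin":0},
    {"grip":0.5,"delta_pos":[0,0,0],"spin":0},
    {"grip":0.5,"delta_pos":[0,0,0],"spin":0},
    {"grip":0.5,"delta_pos":[0,0,0],"spin":0},
    {"grip":0.5,"delta_pos":[0,0,0],"spin":0}
  ]
}}

```text
time: 14.87
ee_pos: [0.5208, 0.3552, 0.1971]
tool_rot: [-0.003, 0.993, 0.119, 0.012]
force: [6.8, 2.1, 14.1]
finger_gap: 0.767
gripper_force: 63.6
```

```bash
python3 -c "
from h import *
plan(.514,.354,.185,-76.4)
"
```

```text
t 14.87 pos [0.5208 0.3552 0.1971] yd -76.4 tilt [ 0.023  0.009 -1.   ] gap 0.767 q7 -1.41 F [ 6.8  2.1 14.1] gf 63.6
spin 0.0003 shift [-0.0274 -0.0016  0.0483]
```

Request:
{"op": "arm_command", "data": {
  "commands": [
    {"grip":0.84,"delta_pos":[0,0,0],"spin":0},
    {"grip":0.84,"delta_pos":[0,0,0],"spin":0},
    {"grip":0.92,"delta_pos":[0,0,0],"spin":0},
    {"grip":0.96,"delta_pos":[0,0,0],"spin":0},
    {"grip":1,"delta_pos":[0,0,0],"spin":0},
    {"grip":1,"delta_pos":[0,0,-0.05],"spin":0},
    {"grip":1,"delta_pos":[0,0,-0.1],"spin":0},
    {"grip":1,"delta_pos":[0,0,-0.15],"spin":0},
    {"grip":1,"delta_pos":[0,0,-0.15],"spin":0},
    {"grip":1,"delta_pos":[0,0,0],"spin":0}
  ]
}}

```text
time: 15.7
ee_pos: [0.5167, 0.3537, 0.3113]
tool_rot: [-0.003, 0.993, 0.119, 0.007]
force: [1.0, -0.3, -0.4]
finger_gap: 1.0
gripper_force: 0.0
```

Request:
{"op": "arm_command", "data": {
  "commands": [
    {"grip":1,"delta_pos":[0,0,-0.1],"spin":0},
    {"grip":1,"delta_pos":[0,0,-0.1],"spin":0},
    {"grip":1,"delta_pos":[0,0,0],"spin":0},
    {"grip":1,"delta_pos":[0,0,0],"spin":0},
    {"grip":1,"delta_pos":[0,0,0],"spin":0},
    {"grip":1,"delta_pos":[0,0,0],"spin":0},
    {"grip":1,"delta_pos":[0,0,0],"spin":0},
    {"grip":1,"delta_pos":[0,0,0],"spin":0},
    {"grip":1,"delta_pos":[0,0,0],"spin":0},
    {"grip":1,"delta_pos":[0,0,0],"spin":0}
  ]
}}

```text
time: 16.53
ee_pos: [0.514, 0.3536, 0.3522]
tool_rot: [0.0, 0.993, 0.119, -0.0]
force: [-0.6, -0.3, -0.4]
finger_gap: 0.998
gripper_force: 0.0
```

```bash
python3 -c "
from h import *
plan(.514,.354,.185,-76.4)
d=snap('scene','s7'); t=snap('wrist','w7'); snap('top','t7')
b=t['img'].copy(); b[:150,:195]=cv2.resize(d['img'][130:205,320:420],(200,150))[:, :195]
cv2.imwrite('pics/j.png',b)
"
```

```text
t 16.53 pos [0.514  0.3536 0.3522] yd -76.3 tilt [-0.001 -0.001 -1.   ] gap 0.998 q7 -1.54 F [-0.6 -0.3 -0.4] gf 0.0
spin 0.0008 shift [ 5.000e-04 -1.500e-03  6.689e-01]
```

View pics/j.png

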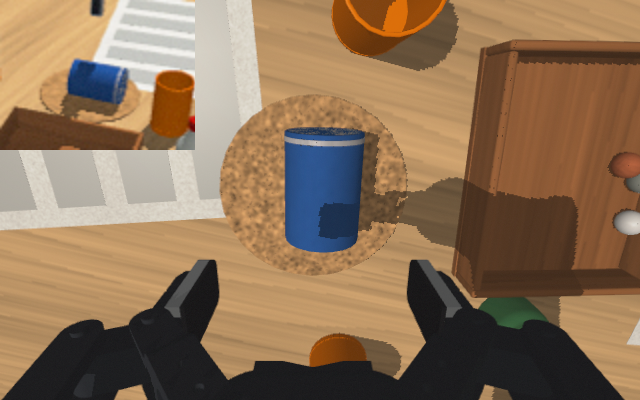

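```bash
python3 -c "
from h import *
w=load('w7')
m=onz(w,322,250,.072);b=onz(w,324,145,.072);print(m,b,np.linalg.norm(m-b), np.degrees(np.arctan2(*(b-m)[1::-1])))
for v in (170,220): print([onz(w,u,v,.04) for u in ((286,363) if v==170 else (286,359))])
u=(b-m)/np.linalg.norm(b-m); c=m+.022*u; print(c)
yd=np.degrees(np.arctan2(u[1],u[0]))+90
plan(c[0],c[1],.19,yd)
"
```

```text
[0.4727 0.335  0.072 ] [0.5574 0.3549 0.072 ] 0.08700632160940949 13.221666418166743
[array([0.5246, 0.3795, 0.04  ]), array([0.5404, 0.3144, 0.04  ])]
[array([0.4792, 0.3696, 0.04  ]), array([0.4949, 0.3049, 0.04  ])]
[0.49411683 0.34003182 0.072     ]
t 16.68 pos [0.514  0.3536 0.3526] yd -76.3 tilt [-0. -0. -1.] gap 1.0 q7 -1.54 F [ 0.4 -0.4 -0.6] gf 0.0
spin -1.995 shift [ 0.09   -0.0347  0.6503]
```

Request:
{"op": "arm_command", "data": {
  "commands": [
    {"grip":1,"delta_pos":[0,0,0],"spin":-0.07},
    {"grip":1,"delta_pos":[0,0,0],"spin":-0.07},
    {"grip":1,"delta_pos":[0,0,0],"spin":-0.07},
    {"grip":1,"delta_pos":[0,0,0],"spin":-0.07},
    {"grip":1,"delta_pos":[0,0,0],"spin":-0.07},
    {"grip":1,"delta_pos":[0,0,0],"spin":-0.07},
    {"grip":1,"delta_pos":[0,0,0],"spin":-0.07},
    {"grip":1,"delta_pos":[0,0,0],"spin":-0.07},
    {"grip":1,"delta_pos":[0,0,0],"spin":-0.07},
    {"grip":1,"delta_pos":[0,0,0],"spin":-0.07}
  ]
}}

```text
time: 17.52
ee_pos: [0.5141, 0.3535, 0.3528]
tool_rot: [0.0, 0.783, 0.622, -0.0]
force: [0.9, 0.6, -0.3]
finger_gap: 1.0
gripper_force: 0.0
```

Request:
{"op": "arm_command", "data": {
  "commands": [
    {"grip":1,"delta_pos":[0,0,0],"spin":-0.07},
    {"grip":1,"delta_pos":[0,0,0],"spin":-0.07},
    {"grip":1,"delta_pos":[0,0,0],"spin":-0.07},
    {"grip":1,"delta_pos":[0,0,0],"spin":-0.07},
    {"grip":1,"delta_pos":[0,0,0],"spin":-0.07},
    {"grip":1,"delta_pos":[0,0,0],"spin":-0.07},
    {"grip":1,"delta_pos":[0,0,0],"spin":-0.07},
    {"grip":1,"delta_pos":[0,0,0],"spin":-0.07},
    {"grip":1,"delta_pos":[0,0,0],"spin":-0.07},
    {"grip":1,"delta_pos":[0,0,0],"spin":-0.07}
  ]
}}

```text
time: 18.35
ee_pos: [0.5142, 0.3534, 0.3527]
tool_rot: [0.0, 0.342, 0.94, -0.0]
force: [1.1, -0.8, -0.2]
finger_gap: 1.003
gripper_force: 0.0
```

Request:
{"op": "arm_command", "data": {
  "commands": [
    {"grip":1,"delta_pos":[0,0,0],"spin":-0.07},
    {"grip":1,"delta_pos":[0,0,0],"spin":-0.07},
    {"grip":1,"delta_pos":[0,0,0],"spin":-0.07},
    {"grip":1,"delta_pos":[0,0,0],"spin":-0.07},
    {"grip":1,"delta_pos":[0,0,0],"spin":-0.07},
    {"grip":1,"delta_pos":[0,0,0],"spin":-0.07},
    {"grip":1,"delta_pos":[0,0,0],"spin":-0.07},
    {"grip":1,"delta_pos":[0,0,0],"spin":-0.07},
    {"grip":1,"delta_pos":[0,0,0],"spin":-0.035},
    {"grip":1,"delta_pos":[0,0,0],"spin":0}
  ]
}}

```text
time: 19.18
ee_pos: [0.5144, 0.3531, 0.3526]
tool_rot: [-0.0, -0.115, 0.993, -0.0]
force: [0.0, 0.3, 0.6]
finger_gap: 0.997
gripper_force: 0.0
```

```bash
python3 -c "
from h import *
plan(.4945,.3393,.187,103.2)
"
```

```text
t 19.18 pos [0.5144 0.3531 0.3526] yd 103.2 tilt [-0. -0. -1.] gap 0.997 q7 1.04 F [0.  0.3 0.6] gf 0.0
spin 0.0002 shift [ 0.0901 -0.0355  0.6624]
```

Request:
{"op": "arm_command", "data": {
  "commands": [
    {"grip":1,"delta_pos":[0.045,-0.018,0],"spin":0},
    {"grip":1,"delta_pos":[0.045,-0.018,0],"spin":0},
    {"grip":1,"delta_pos":[0,0,0.11],"spin":0},
    {"grip":1,"delta_pos":[0,0,0.11],"spin":0},
    {"grip":1,"delta_pos":[0,0,0.11],"spin":0},
    {"grip":1,"delta_pos":[0,0,0.11],"spin":0},
    {"grip":1,"delta_pos":[0,0,0.11],"spin":0},
    {"grip":1,"delta_pos":[0,0,0.11],"spin":0},
    {"grip":1,"delta_pos":[0,0,0],"spin":0},
    {"grip":1,"delta_pos":[0,0,0],"spin":0}
  ]
}}

```text
time: 20.02
ee_pos: [0.4939, 0.3394, 0.1867]
tool_rot: [-0.001, -0.115, 0.993, -0.001]
force: [0.7, 0.5, 0.1]
finger_gap: 0.997
gripper_force: 0.0
```

Request:
{"op": "arm_command", "data": {
  "commands": [
    {"grip":0.5,"delta_pos":[0,0,0],"spin":0},
    {"grip":0.5,"delta_pos":[0,0,0],"spin":0},
    {"grip":0.5,"delta_pos":[0,0,0],"spin":0},
    {"grip":0.5,"delta_pos":[0,0,0],"spin":0},
    {"grip":0.5,"delta_pos":[0,0,-0.06],"spin":0},
    {"grip":0.5,"delta_pos":[0,0,-0.1],"spin":0},
    {"grip":0.5,"delta_pos":[0,0,-0.1],"spin":0},
    {"grip":0.5,"delta_pos":[0,0,-0.1],"spin":0},
    {"grip":0.5,"delta_pos":[0,0,0],"spin":0},
    {"grip":0.5,"delta_pos":[0,0,0],"spin":0}
  ]
}}

```text
time: 20.85
ee_pos: [0.4943, 0.3398, 0.2794]
tool_rot: [0.002, -0.115, 0.993, 0.001]
force: [0.2, -0.6, -2.4]
finger_gap: 0.787
gripper_force: 68.1
```

```bash
python3 -c "
from h import *
plan(.515,.36,.29,13.6)
"
```

```text
t 20.85 pos [0.4943 0.3398 0.2794] yd 103.2 tilt [ 0.003  0.002 -1.   ] gap 0.787 q7 1.01 F [ 0.2 -0.6 -2.4] gf 68.1
spin 0.9956 shift [ 0.0591  0.0993 -0.0423]
```

Request:
{"op": "arm_command", "data": {
  "commands": [
    {"grip":0.5,"delta_pos":[0,0,0],"spin":0.07},
    {"grip":0.5,"delta_pos":[0,0,0],"spin":0.07},
    {"grip":0.5,"delta_pos":[0,0,0],"spin":0.07},
    {"grip":0.5,"delta_pos":[0,0,0],"spin":0.07},
    {"grip":0.5,"delta_pos":[0,0,0],"spin":0.07},
    {"grip":0.5,"delta_pos":[0,0,0],"spin":0.07},
    {"grip":0.5,"delta_pos":[0,0,0],"spin":0.07},
    {"grip":0.5,"delta_pos":[0,0,0],"spin":0.07},
    {"grip":0.5,"delta_pos":[0,0,0],"spin":0.07},
    {"grip":0.5,"delta_pos":[0,0,0],"spin":0.07}
  ]
}}

```text
time: 21.68
ee_pos: [0.4934, 0.3393, 0.2757]
tool_rot: [-0.001, 0.423, 0.906, -0.002]
force: [0.8, -0.5, -2.3]
finger_gap: 0.79
gripper_force: 68.1
```

Request:
{"op": "arm_command", "data": {
  "commands": [
    {"grip":0.5,"delta_pos":[0,0,0],"spin":0.07},
    {"grip":0.5,"delta_pos":[0,0,0],"spin":0.07},
    {"grip":0.5,"delta_pos":[0,0,0],"spin":0.07},
    {"grip":0.5,"delta_pos":[0,0,0],"spin":0.07},
    {"grip":0.5,"delta_pos":[0,0,0],"spin":0.02},
    {"grip":0.5,"delta_pos":[0,0,0],"spin":0},
    {"grip":0.5,"delta_pos":[0,0,0],"spin":0},
    {"grip":0.5,"delta_pos":[0,0,0],"spin":0},
    {"grip":0.5,"delta_pos":[0,0,0],"spin":0},
    {"grip":0.5,"delta_pos":[0,0,0],"spin":0}
  ]
}}

```text
time: 22.52
ee_pos: [0.4942, 0.3395, 0.2777]
tool_rot: [-0.0, 0.621, 0.784, -0.0]
force: [0.2, 0.1, -3.1]
finger_gap: 0.786
gripper_force: 68.1
```

```bash
python3 -c "
from h import *
plan(.5305,.300,.216,13.6)
d=snap('scene','s8');snap('wrist','w8')
m=cv2.inRange(cv2.cvtColor(d['img'],cv2.COLOR_BGR2HSV),(105,130,30),(125,255,255));m[:110]=0
n,l,st,c=cv2.connectedComponentsWithStats(m);print([(s.tolist(),cc.round().tolist()) for s,cc in zip(st[1:],c[1:]) if s[4]>60])
"
```

```text
t 22.52 pos [0.4942 0.3395 0.2777] yd 13.3 tilt [-0.  0. -1.] gap 0.786 q7 -0.19 F [ 0.2  0.1 -3.1] gf 68.1
spin -0.0039 shift [-0.1879  0.1038  0.2467]
[([462, 110, 49, 25, 905], [485.0, 120.0]), ([350, 137, 24, 21, 244], [363.0, 146.0])]
```

Request:
{"op": "arm_command", "data": {
  "commands": [
    {"grip":0.5,"delta_pos":[-0.038,0.021,0],"spin":0},
    {"grip":0.5,"delta_pos":[-0.038,0.021,0],"spin":0},
    {"grip":0.5,"delta_pos":[-0.038,0.021,0],"spin":0},
    {"grip":0.5,"delta_pos":[-0.038,0.021,0],"spin":0},
    {"grip":0.5,"delta_pos":[-0.036,0.02,0],"spin":0},
    {"grip":0.5,"delta_pos":[0,0,0.08],"spin":0},
    {"grip":0.5,"delta_pos":[0,0,0.08],"spin":0},
    {"grip":0.5,"delta_pos":[0,0,0.087],"spin":0},
    {"grip":0.5,"delta_pos":[0,0,0],"spin":0},
    {"grip":0.5,"delta_pos":[0,0,0],"spin":0}
  ]
}}

```text
time: 23.45
ee_pos: [0.5304, 0.299, 0.215]
tool_rot: [-0.0, 0.621, 0.784, -0.001]
force: [0.1, -0.9, -1.8]
finger_gap: 0.789
gripper_force: 68.6
```

Request:
{"op": "arm_command", "data": {
  "commands": [
    {"grip":0.5,"delta_pos":[-0.042,0,0],"spin":0},
    {"grip":0.5,"delta_pos":[-0.042,0,0],"spin":0},
    {"grip":0.5,"delta_pos":[-0.034,0,-0.04],"spin":0},
    {"grip":0.5,"delta_pos":[-0.034,0,-0.04],"spin":0},
    {"grip":0.5,"delta_pos":[-0.022,0,-0.014],"spin":0},
    {"grip":0.5,"delta_pos":[-0.022,0,-0.014],"spin":0},
    {"grip":0.5,"delta_pos":[-0.035,0,-0.017],"spin":0},
    {"grip":0.5,"delta_pos":[-0.035,0,-0.017],"spin":0},
    {"grip":0.5,"delta_pos":[-0.035,0,-0.017],"spin":0},
    {"grip":0.5,"delta_pos":[0,0,0],"spin":0}
  ]
}}

```text
time: 24.28
ee_pos: [0.5456, 0.2338, 0.2609]
tool_rot: [-0.006, 0.619, 0.785, 0.006]
force: [-7.7, 14.4, 11.4]
finger_gap: 0.782
gripper_force: 70.4
```

Request:
{"op": "arm_command", "data": {
  "commands": [
    {"grip":0.5,"delta_pos":[-0.033,0,-0.004],"spin":0},
    {"grip":0.5,"delta_pos":[-0.033,0,-0.004],"spin":0},
    {"grip":0.5,"delta_pos":[-0.033,0,-0.004],"spin":0},
    {"grip":0.5,"delta_pos":[-0.024,0,0],"spin":0},
    {"grip":0.5,"delta_pos":[-0.024,0,0],"spin":0},
    {"grip":0.5,"delta_pos":[0,0,0],"spin":0},
    {"grip":0.5,"delta_pos":[0,0,0],"spin":0},
    {"grip":0.5,"delta_pos":[0,0,0],"spin":0},
    {"grip":0.5,"delta_pos":[0,0,0],"spin":0},
    {"grip":0.5,"delta_pos":[0,0,0],"spin":0}
  ]
}}

```text
time: 25.12
ee_pos: [0.5554, 0.1948, 0.2656]
tool_rot: [-0.003, 0.62, 0.785, 0.005]
force: [-9.0, 6.7, 23.1]
finger_gap: 0.785
gripper_force: 53.4
```

```bash
python3 -c "
from h import *
plan(.499,.352,.3,13.6)
d=snap('scene','s9');snap('wrist','w9')
m=cv2.inRange(cv2.cvtColor(d['img'],cv2.COLOR_BGR2HSV),(105,130,30),(125,255,255));m[:110]=0
n,l,st,c=cv2.connectedComponentsWithStats(m);print([(s.tolist(),cc.round().tolist()) for s,cc in zip(st[1:],c[1:]) if s[4]>60])
i=[k for k in range(1,n) if st[k][4]>60 and st[k][0]<450]
for k in i: print(cv2.fitEllipse(np.argwhere(l==k)[:,::-1].astype(np.float32)))
"
```

```text
t 25.12 pos [0.5554 0.1948 0.2656] yd 13.4 tilt [ 0.003  0.012 -1.   ] gap 0.785 q7 0.07 F [-9.   6.7 23.1] gf 53.4
spin -0.0025 shift [ 0.6643 -0.0715 -0.1376]
[([462, 110, 49, 25, 908], [485.0, 120.0]), ([347, 161, 21, 31, 503], [357.0, 177.0])]
((357.1584777832031, 176.84556579589844), (17.106138229370117, 26.25611686706543), 177.4842987060547)
```

Request:
{"op": "arm_command", "data": {
  "commands": [
    {"grip":0.5,"delta_pos":[0,0,-0.05],"spin":0},
    {"grip":0.5,"delta_pos":[0,0,-0.05],"spin":0},
    {"grip":0.5,"delta_pos":[0.1,-0.012,-0.04],"spin":0},
    {"grip":0.5,"delta_pos":[0.1,-0.012,0],"spin":0},
    {"grip":0.5,"delta_pos":[0.1,-0.012,0],"spin":0},
    {"grip":0.5,"delta_pos":[0.1,-0.012,0],"spin":0},
    {"grip":0.5,"delta_pos":[0.1,-0.012,0],"spin":0},
    {"grip":0.5,"delta_pos":[0.1,-0.012,0],"spin":0},
    {"grip":0.5,"delta_pos":[0.06,0,0],"spin":0},
    {"grip":0.5,"delta_pos":[0,0,0],"spin":0}
  ]
}}

```text
time: 26.05
ee_pos: [0.4991, 0.3511, 0.2948]
tool_rot: [-0.001, 0.619, 0.786, 0.002]
force: [-0.4, 0.5, -2.5]
finger_gap: 0.779
gripper_force: 62.9
```

```bash
python3 -c "
from h import *
plan(.499,.352,.24,13.6)
d=snap('scene','s10')
m=cv2.inRange(cv2.cvtColor(d['img'],cv2.COLOR_BGR2HSV),(105,130,30),(125,255,255));m[:110]=0
n,l,st,c=cv2.connectedComponentsWithStats(m)
k=max([k for k in range(1,n) if st[k][0]<450],key=lambda k:st[k][4]);print(st[k]);M=(l==k)
s=arm.read_state();p=s['ee_pos'];ey=np.array([-.235,.972,0]);ex=np.array([.972,.235,0]);A=p-[0,0,.146]
best=[]
for ph in range(-30,100,3):
  for L in (.072,.078,.084):
   a=np.radians(ph);dn=-np.array([0,0,1])*np.cos(a)-ey*np.sin(a);f=np.cross(dn,ex)
   P=[A+dn*h+.034*(ex*np.cos(t)+f*np.sin(t)) for h in (L,L-.098) for t in np.linspace(0,6.28,24)]
   u=np.array([proj(d,x) for x in P]);q=np.zeros(M.shape,np.uint8);cv2.fillConvexPoly(q,cv2.convexHull(u.astype(np.float32)).astype(np.int32),1)
   best.append((round((M&(q>0)).sum()/(M|(q>0)).sum(),3),ph,L))
print(sorted(best)[-6:])
"
```

```text
t 26.05 pos [0.4991 0.3511 0.2948] yd 13.6 tilt [ 0.     0.004 -1.   ] gap 0.779 q7 -0.21 F [-0.4  0.5 -2.5] gf 62.9
spin -0.0005 shift [0.0037 0.0003 0.2193]
[357 131  20  28 442]
[(np.float64(0.738), -27, 0.084), (np.float64(0.746), -27, 0.078), (np.float64(0.748), -30, 0.084), (np.float64(0.753), -27, 0.072), (np.float64(0.767), -30, 0.072), (np.float64(0.768), -30, 0.078)]
```

```bash
python3 -c "
from h import *
d=cv2.imread('pics/s10.png');t=snap('top','t10')['img']
cv2.imwrite('pics/k.png',np.hstack([cv2.resize(d[90:200,310:410],None,fx=5,fy=5,interpolation=cv2.INTER_CUBIC)]))
"
```

```text
(no output)
```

View pics/k.png

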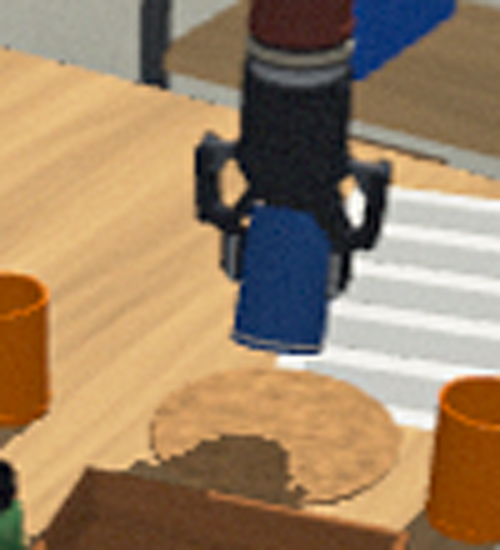

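Request:
{"op": "arm_command", "data": {
  "commands": [
    {"grip":0.5,"delta_pos":[0,0,0.08],"spin":0},
    {"grip":0.5,"delta_pos":[0,0,0.08],"spin":0},
    {"grip":0.5,"delta_pos":[0,0,0.05],"spin":0},
    {"grip":0.5,"delta_pos":[0,0,0.03],"spin":0},
    {"grip":0.5,"delta_pos":[0,0,0],"spin":0},
    {"grip":0.5,"delta_pos":[-0.025,0,0.004],"spin":0},
    {"grip":0.5,"delta_pos":[-0.025,0,0.004],"spin":0},
    {"grip":0.5,"delta_pos":[-0.025,0,0.006],"spin":0},
    {"grip":0.5,"delta_pos":[-0.02,0,0.006],"spin":0},
    {"grip":0.5,"delta_pos":[0,0,0],"spin":0}
  ]
}}

```text
time: 26.98
ee_pos: [0.5069, 0.322, 0.229]
tool_rot: [0.001, 0.622, 0.783, -0.0]
force: [0.5, 0.2, -2.7]
finger_gap: 0.781
gripper_force: 63.1
```

Request:
{"op": "arm_command", "data": {
  "commands": [
    {"grip":0.5,"delta_pos":[0,0,0],"spin":0},
    {"grip":0.5,"delta_pos":[0,0,0],"spin":0},
    {"grip":0.82,"delta_pos":[0,0,0],"spin":0},
    {"grip":0.86,"delta_pos":[0,0,0],"spin":0},
    {"grip":0.9,"delta_pos":[0,0,0],"spin":0},
    {"grip":1,"delta_pos":[0,0,0],"spin":0},
    {"grip":1,"delta_pos":[0,0,0],"spin":0},
    {"grip":1,"delta_pos":[0,0,0],"spin":0},
    {"grip":1,"delta_pos":[0,0,0],"spin":0},
    {"grip":1,"delta_pos":[0,0,0],"spin":0}
  ]
}}

```text
time: 27.82
ee_pos: [0.506, 0.3243, 0.2287]
tool_rot: [0.0, 0.621, 0.784, 0.0]
force: [-0.6, -1.1, 0.6]
finger_gap: 0.999
gripper_force: 0.0
```

Request:
{"op": "arm_command", "data": {
  "commands": [
    {"grip":1,"delta_pos":[0,0,-0.06],"spin":0},
    {"grip":1,"delta_pos":[0,0,-0.1],"spin":0},
    {"grip":1,"delta_pos":[0,0,-0.15],"spin":0},
    {"grip":1,"delta_pos":[0,0,-0.15],"spin":0},
    {"grip":1,"delta_pos":[0,0,-0.15],"spin":0},
    {"grip":1,"delta_pos":[0,0,-0.1],"spin":0},
    {"grip":1,"delta_pos":[0,0,0],"spin":0},
    {"grip":1,"delta_pos":[0,0,0],"spin":0},
    {"grip":1,"delta_pos":[0,0,0],"spin":0},
    {"grip":1,"delta_pos":[0,0,0],"spin":0}
  ]
}}

```text
time: 28.65
ee_pos: [0.5055, 0.3242, 0.4043]
tool_rot: [-0.001, 0.621, 0.784, -0.002]
force: [0.7, 0.2, -1.0]
finger_gap: 1.003
gripper_force: 0.0
```

```bash
cat >> h.py <<'E'
def blob(img,lo,hi,roi=None,amin=20):
    m=cv2.inRange(cv2.cvtColor(img,cv2.COLOR_BGR2HSV),lo,hi)
    if roi: z=np.zeros_like(m);x0,y0,x1,y1=roi;z[y0:y1,x0:x1]=m[y0:y1,x0:x1];m=z
    n,l,st,c=cv2.connectedComponentsWithStats(m);k=[i for i in range(1,n) if st[i][4]>=amin];k.sort(key=lambda i:-st[i][4])
    return [(st[i].tolist(),c[i].round(1).tolist(),l==i) for i in k]
BLUE=((105,130,30),(125,255,255))
E
python3 -c "
from h import *
plan(.499,.352,.24,13.6)
for n in ('scene','wrist'):
  d=snap(n,n+'11'); print(n,[b[:2] for b in blob(d['img'],*BLUE)[:4]])
d=load('scene11'); 
for c in [(.495,.345),(.505,.33)]:
  u=np.array([proj(d,[c[0]+.034*np.cos(t),c[1]+.034*np.sin(t),z]) for z in (.004,.102) for t in np.linspace(0,6.28,24)]);print(u.min(0),u.max(0))
"
```

```text
t 28.65 pos [0.5055 0.3242 0.4043] yd 13.2 tilt [-0.003 -0.002 -1.   ] gap 1.003 q7 -0.21 F [ 0.7  0.2 -1. ] gf 0.0
spin -0.0041 shift [0.1143 0.0011 0.6573]
scene [([462, 93, 52, 42, 1505], [487.2, 113.0]), ([379, 57, 25, 43, 782], [390.9, 76.5]), ([354, 155, 18, 29, 477], [362.4, 168.9]), ([378, 97, 7, 8, 34], [381.4, 100.6])]
wrist [([277, 147, 76, 89, 3584], [314.3, 197.0])]
[354.02548281 148.96541369] [373.70922965 181.10612982]
[354.22868704 151.38838322] [374.12670547 183.85082732]
```

```bash
cat >> h.py <<'E'
def fitcan(d,M,c0):
    from scipy.optimize import minimize
    H=np.zeros(M.shape,np.uint8);cv2.fillConvexPoly(H,cv2.convexHull(np.argwhere(M)[:,::-1].astype(np.int32)),1)
    def f(c):
        u=np.array([proj(d,[c[0]+.034*np.cos(t),c[1]+.034*np.sin(t),z]) for z in (.004,.102) for t in np.linspace(0,6.28,36)])
        q=np.zeros(M.shape,np.uint8);cv2.fillConvexPoly(q,np.round(cv2.convexHull(u.astype(np.float32))*16).astype(np.int32),1,shift=4)
        return -(H&q).sum()/(H|q).sum()
    r=minimize(f,c0,method='Nelder-Mead',options=dict(initial_simplex=[c0,(c0[0]+.01,c0[1]),(c0[0],c0[1]+.01)]));return r.x.round(4),r.fun
E
python3 -c "
from h import *
for n,roi in (('wrist11',None),('scene11',(340,145,390,195))):
  M=blob(cv2.imread(f'pics/{n}.png'),*BLUE,roi)[0][2]; print(n,fitcan(load(n),M,(.505,.33)))
"
```

```text
wrist11 (array([0.5312, 0.3888]), np.float64(0.0))
scene11 (array([0.5638, 0.3563]), np.float64(0.0))h.py:40: RuntimeWarning: overflow encountered in scalar negative
  return -(H&q).sum()/(H|q).sum()
```

```bash
sed -i 's/return -(H&q).sum()\/(H|q).sum()/return -float((H\&q).sum())\/float((H|q).sum())/; s/cv2.convexHull(u.astype(np.float32))\*16/cv2.convexHull(u.astype(np.float32))*16.0/' h.py
python3 -c "
from h import *
for n,roi in (('wrist11',None),('scene11',(340,145,390,195))):
  M=blob(cv2.imread(f'pics/{n}.png'),*BLUE,roi)[0][2]; print(n,fitcan(load(n),M,(.505,.33)))
"
```

```text
wrist11 (array([0.5074, 0.3162]), np.float64(-0.9302201704545454))
scene11 (array([0.4999, 0.3301]), np.float64(-0.8112582781456954))
```

```bash
python3 -c "
from h import *
t=load('top0')
for n,a,b in (('green',[.6851,-.1124,.1956],(360.5,178.8)),('red',[.4722,-.3823,.1914],(455.5,229.3))):
  f=onz(t,*b,.075); u=np.array(a)-f; print(n,f,u.round(3),'len',np.linalg.norm(u).round(3),'az',np.degrees(np.arctan2(u[1],u[0])).round(1),'lean',np.degrees(np.arctan2(np.hypot(u[0],u[1]),u[2])).round(1))
w=load('w7');E=np.array([[.972,.235],[-.235,.972]])
c=np.array([.554,.203])-.095*np.array([-.235,.972])
for p in [(628,165),(636,185),(628,222)]: X=onz(w,*p,.02); print('peb',X,(E@(X[:2]-c)).round(3))
# tray right wall inner from wrist? use scene0
s=load('scene0')
d=snap('top','t12')
for col,lo,hi in (('G',(50,120,30),(75,255,200)),('R',(0,150,60),(8,255,255)),('R2',(172,150,60),(180,255,255))):
  print(col,[b[:2] for b in blob(d['img'],lo,hi,(180,120,500,270),6)])
plan(.68,-.114,.45,0)
"
```

```text
green [ 0.6514 -0.1336  0.075 ] [0.034 0.021 0.121] len 0.127 az 32.2 lean 18.3
red [ 0.505 -0.416  0.075] [-0.033  0.034  0.116] len 0.126 az 134.2 lean 22.0
peb [0.6027 0.0646 0.02  ] [ 0.015 -0.051]
peb [0.5869 0.0461 0.02  ] [-0.005 -0.065]
peb [0.5501 0.0338 0.02  ] [-0.044 -0.069]
G [([356, 165, 5, 15, 27], [358.4, 172.2]), ([355, 159, 3, 4, 10], [355.8, 160.5])]
R [([243, 133, 8, 8, 51], [246.5, 136.8]), ([453, 236, 4, 5, 13], [454.5, 237.9]), ([454, 231, 3, 5, 11], [454.8, 232.9])]
R2 []
t 28.8 pos [0.5058 0.3242 0.4047] yd 13.2 tilt [-0.003 -0.002 -1.   ] gap 1.002 q7 -0.21 F [-0.4  0.6  0.5] gf 0.0
spin 0.1469 shift [-1.7529  0.6967 -0.1814]
```

Request:
{"op": "arm_command", "data": {
  "commands": [
    {"grip":1,"delta_pos":[0,0,0],"spin":-0.075},
    {"grip":1,"delta_pos":[0,0,0],"spin":-0.075},
    {"grip":1,"delta_pos":[0,0,0],"spin":-0.075},
    {"grip":1,"delta_pos":[0,0,0],"spin":-0.075},
    {"grip":1,"delta_pos":[0,0,0],"spin":-0.075},
    {"grip":1,"delta_pos":[0,0,0],"spin":-0.075},
    {"grip":1,"delta_pos":[0,0,0],"spin":-0.075},
    {"grip":1,"delta_pos":[0,0,0],"spin":-0.075},
    {"grip":1,"delta_pos":[0,0,0],"spin":-0.075},
    {"grip":1,"delta_pos":[0,0,0],"spin":-0.075}
  ]
}}

```text
time: 29.63
ee_pos: [0.506, 0.3241, 0.4053]
tool_rot: [-0.001, 0.078, 0.997, -0.001]
force: [-0.3, 0.5, -0.2]
finger_gap: 1.0
gripper_force: 0.0
```

Request:
{"op": "arm_command", "data": {
  "commands": [
    {"grip":1,"delta_pos":[0,0,0],"spin":-0.075},
    {"grip":1,"delta_pos":[0,0,0],"spin":-0.075},
    {"grip":1,"delta_pos":[0,0,0],"spin":-0.075},
    {"grip":1,"delta_pos":[0,0,0],"spin":-0.075},
    {"grip":1,"delta_pos":[0,0,0],"spin":-0.075},
    {"grip":1,"delta_pos":[0,0,0],"spin":-0.075},
    {"grip":1,"delta_pos":[0,0,0],"spin":-0.011},
    {"grip":1,"delta_pos":[0,0,0],"spin":0},
    {"grip":1,"delta_pos":[0,0,0],"spin":0},
    {"grip":1,"delta_pos":[0,0,0],"spin":0}
  ]
}}

```text
time: 30.47
ee_pos: [0.506, 0.3243, 0.4059]
tool_rot: [-0.0, -0.277, 0.961, -0.0]
force: [-0.6, 0.9, -0.2]
finger_gap: 1.0
gripper_force: 0.0
```

```bash
python3 -c "
from h import *
plan(.679,-.116,.41,122.2)
"
```

```text
t 30.47 pos [0.506  0.3243 0.4059] yd 122.1 tilt [-0. -0. -1.] gap 1.0 q7 1.41 F [-0.6  0.9 -0.2] gf 0.0
spin -0.0009 shift [ 0.3529 -1.8589 -0.0162]
```

Request:
{"op": "arm_command", "data": {
  "commands": [
    {"grip":1,"delta_pos":[0.027,-0.143,0],"spin":0},
    {"grip":1,"delta_pos":[0.027,-0.143,0],"spin":0},
    {"grip":1,"delta_pos":[0.027,-0.143,0],"spin":0},
    {"grip":1,"delta_pos":[0.027,-0.143,0],"spin":0},
    {"grip":1,"delta_pos":[0.027,-0.143,0],"spin":0},
    {"grip":1,"delta_pos":[0.027,-0.143,0],"spin":0},
    {"grip":1,"delta_pos":[0.027,-0.143,0],"spin":0},
    {"grip":1,"delta_pos":[0.027,-0.143,0],"spin":0},
    {"grip":1,"delta_pos":[0.027,-0.143,0],"spin":0},
    {"grip":1,"delta_pos":[0.027,-0.143,0],"spin":0}
  ]
}}

```text
time: 31.3
ee_pos: [0.6399, -0.0158, 0.4063]
tool_rot: [0.0, -0.277, 0.961, -0.0]
force: [0.8, 0.6, 0.3]
finger_gap: 1.0
gripper_force: 0.0
```

Request:
{"op": "arm_command", "data": {
  "commands": [
    {"grip":1,"delta_pos":[0.027,-0.143,0],"spin":0},
    {"grip":1,"delta_pos":[0.027,-0.143,0],"spin":0},
    {"grip":1,"delta_pos":[0.027,-0.143,0],"spin":0},
    {"grip":1,"delta_pos":[0,0,0],"spin":0},
    {"grip":1,"delta_pos":[0,0,0],"spin":0},
    {"grip":1,"delta_pos":[0,0,0],"spin":0},
    {"grip":1,"delta_pos":[0,0,0],"spin":0},
    {"grip":1,"delta_pos":[0,0,0],"spin":0},
    {"grip":1,"delta_pos":[0,0,0],"spin":0},
    {"grip":1,"delta_pos":[0,0,0],"spin":0}
  ]
}}

```text
time: 32.13
ee_pos: [0.6795, -0.1145, 0.4065]
tool_rot: [0.0, -0.278, 0.961, 0.0]
force: [0.2, 0.2, 0.1]
finger_gap: 1.001
gripper_force: 0.0
```

```bash
python3 -c "
from h import *
plan(.679,-.116,.331,122.2)
d=snap('wrist','w13'); s=snap('scene','s13')
for x in (d,s):
  for b in blob(x['img'],(50,120,30),(75,255,200),None,20)[:4]: print(b[:2])
print(proj(d,[.6851,-.1124,.1956]),proj(d,[.6514,-.1336,.075]),proj(s,[.6851,-.1124,.1956]))
"
```

```text
t 32.13 pos [ 0.6795 -0.1145  0.4065] yd 122.3 tilt [ 0.  0. -1.] gap 1.001 q7 2.18 F [0.2 0.2 0.1] gf 0.0
spin 0.0012 shift [ 0.0048 -0.004   0.302 ]
([303, 144, 18, 77, 1098], [312.8, 184.3])
([301, 227, 19, 23, 380], [310.0, 238.0])
([324, 225, 16, 28, 102], [331.5, 237.6])
[310.8585672  243.85324521] [311.61825096 147.27440668] [340.31206132 218.91770361]
```

Request:
{"op": "arm_command", "data": {
  "commands": [
    {"grip":1,"delta_pos":[0,0,0.075],"spin":0},
    {"grip":1,"delta_pos":[0,0,0.075],"spin":0},
    {"grip":1,"delta_pos":[0,0,0.075],"spin":0},
    {"grip":1,"delta_pos":[0,0,0.075],"spin":0},
    {"grip":1,"delta_pos":[0,0,0],"spin":0},
    {"grip":0,"delta_pos":[0,0,0],"spin":0},
    {"grip":0,"delta_pos":[0,0,0],"spin":0},
    {"grip":0,"delta_pos":[0,0,0],"spin":0},
    {"grip":0,"delta_pos":[0,0,0],"spin":0},
    {"grip":0,"delta_pos":[0,0,0],"spin":0}
  ]
}}

```text
time: 33.07
ee_pos: [0.6798, -0.1157, 0.3325]
tool_rot: [0.001, -0.277, 0.961, -0.0]
force: [0.4, 0.3, 0.6]
finger_gap: 0.296
gripper_force: 0.0
```

Request:
{"op": "arm_command", "data": {
  "commands": [
    {"grip":0,"delta_pos":[0,0,0],"spin":0},
    {"grip":0,"delta_pos":[0,0,0],"spin":0},
    {"grip":0,"delta_pos":[0,0,-0.06],"spin":0},
    {"grip":0,"delta_pos":[0,0,-0.06],"spin":0},
    {"grip":0,"delta_pos":[0,0,-0.08],"spin":0},
    {"grip":0,"delta_pos":[0,0,-0.08],"spin":0},
    {"grip":0,"delta_pos":[0,0,-0.08],"spin":0},
    {"grip":0,"delta_pos":[0,0,-0.08],"spin":0},
    {"grip":0,"delta_pos":[0,0,-0.08],"spin":0},
    {"grip":0,"delta_pos":[0,0,0],"spin":0}
  ]
}}

```text
time: 33.9
ee_pos: [0.6801, -0.1157, 0.4664]
tool_rot: [0.004, -0.277, 0.961, -0.002]
force: [0.2, -0.4, 0.4]
finger_gap: 0.137
gripper_force: 58.0
```

```bash
python3 -c "
from h import *
plan(.5665,.255,.41,13.6)
s=snap('scene','s14');d=snap('top','t14')
for x in (s,):
  for b in blob(x['img'],(50,120,30),(75,255,200),None,20)[:4]: print(b[:2])
"
```

```text
t 33.9 pos [ 0.6801 -0.1157  0.4664] yd 122.2 tilt [ 0.01  -0.001 -1.   ] gap 0.137 q7 2.18 F [ 0.2 -0.4  0.4] gf 58.0
spin 1.2067 shift [ 1.5481 -0.093   0.2255]
([324, 190, 14, 25, 95], [330.0, 201.7])
```

Request:
{"op": "arm_command", "data": {
  "commands": [
    {"grip":0,"delta_pos":[0,0,0],"spin":0.075},
    {"grip":0,"delta_pos":[0,0,0],"spin":0.075},
    {"grip":0,"delta_pos":[0,0,0],"spin":0.075},
    {"grip":0,"delta_pos":[0,0,0],"spin":0.075},
    {"grip":0,"delta_pos":[0,0,0],"spin":0.075},
    {"grip":0,"delta_pos":[0,0,0],"spin":0.075},
    {"grip":0,"delta_pos":[0,0,0],"spin":0.075},
    {"grip":0,"delta_pos":[0,0,0],"spin":0.075},
    {"grip":0,"delta_pos":[0,0,0],"spin":0.075},
    {"grip":0,"delta_pos":[0,0,0],"spin":0.075}
  ]
}}

```text
time: 34.83
ee_pos: [0.6793, -0.1157, 0.4588]
tool_rot: [-0.002, 0.306, 0.952, -0.0]
force: [-0.2, -0.1, -0.1]
finger_gap: 0.127
gripper_force: 58.0
```

Request:
{"op": "arm_command", "data": {
  "commands": [
    {"grip":0,"delta_pos":[0,0,0],"spin":0.075},
    {"grip":0,"delta_pos":[0,0,0],"spin":0.075},
    {"grip":0,"delta_pos":[0,0,0],"spin":0.075},
    {"grip":0,"delta_pos":[0,0,0],"spin":0.075},
    {"grip":0,"delta_pos":[0,0,0],"spin":0.075},
    {"grip":0,"delta_pos":[0,0,0],"spin":0.075},
    {"grip":0,"delta_pos":[0,0,0],"spin":0.007},
    {"grip":0,"delta_pos":[0,0,0],"spin":0},
    {"grip":0,"delta_pos":[0,0,0],"spin":0},
    {"grip":0,"delta_pos":[0,0,0],"spin":0}
  ]
}}

```text
time: 35.67
ee_pos: [0.6795, -0.1158, 0.4606]
tool_rot: [-0.0, 0.618, 0.786, -0.0]
force: [0.4, -1.2, -0.8]
finger_gap: 0.132
gripper_force: 58.0
```

```bash
python3 -c "
from h import *
plan(.6105,.2015,.466,13.6)
"
```

```text
t 35.67 pos [ 0.6795 -0.1158  0.4606] yd 13.7 tilt [-0.001  0.    -1.   ] gap 0.132 q7 0.51 F [ 0.4 -1.2 -0.8] gf 58.0
spin 0.0008 shift [ 1.2984  0.0302 -0.0217]
```

Request:
{"op": "arm_command", "data": {
  "commands": [
    {"grip":0,"delta_pos":[0.144,0.003,0],"spin":0},
    {"grip":0,"delta_pos":[0.144,0.003,0],"spin":0},
    {"grip":0,"delta_pos":[0.144,0.003,0],"spin":0},
    {"grip":0,"delta_pos":[0.144,0.003,0],"spin":0},
    {"grip":0,"delta_pos":[0.144,0.003,0],"spin":0},
    {"grip":0,"delta_pos":[0.144,0.003,0],"spin":0},
    {"grip":0,"delta_pos":[0.144,0.003,0],"spin":0},
    {"grip":0,"delta_pos":[0.144,0.003,0],"spin":0},
    {"grip":0,"delta_pos":[0.144,0.003,0],"spin":0},
    {"grip":0,"delta_pos":[0,0,0],"spin":0}
  ]
}}

```text
time: 36.5
ee_pos: [0.6071, 0.2117, 0.4606]
tool_rot: [-0.004, 0.612, 0.791, 0.003]
force: [-0.7, 2.1, -0.5]
finger_gap: 0.131
gripper_force: 58.2
```

Request:
{"op": "arm_command", "data": {
  "commands": [
    {"grip":0,"delta_pos":[0,0,0],"spin":0},
    {"grip":0,"delta_pos":[0,0,0],"spin":0},
    {"grip":0,"delta_pos":[0,0,0.09],"spin":0},
    {"grip":0,"delta_pos":[0,0,0.09],"spin":0},
    {"grip":0,"delta_pos":[0,0,0.09],"spin":0},
    {"grip":0,"delta_pos":[0,0,0.09],"spin":0},
    {"grip":0,"delta_pos":[0,0,0.09],"spin":0},
    {"grip":0,"delta_pos":[0,0,0],"spin":0},
    {"grip":0,"delta_pos":[0,0,0],"spin":0},
    {"grip":0,"delta_pos":[0,0,0],"spin":0}
  ]
}}

```text
time: 37.33
ee_pos: [0.611, 0.1995, 0.3502]
tool_rot: [0.001, 0.619, 0.785, 0.001]
force: [0.6, -0.2, 0.4]
finger_gap: 0.13
gripper_force: 58.1
```

```bash
python3 -c "
from h import *
plan(.6105,.2015,.346,13.6)
s=snap('scene','s15')
for b in blob(s['img'],(50,120,30),(75,255,200),None,20)[:4]: 
  print(b[:2]); p=np.argwhere(b[2])[:,::-1]; print(cv2.fitLine(p.astype(np.float32),cv2.DIST_L2,0,.01,.01).ravel())
ee=arm.read_state()['ee_pos'];g=ee-[0,0,.156];ey=np.array([-.235,.972,0])
for a in (0,10,18,25,35):
  t=np.radians(a);u=-ey*np.sin(t)+np.array([0,0,1])*np.cos(t);print(a,proj(s,g+.022*u),proj(s,g-.103*u),proj(s,g-.173*u))
"
```

```text
t 37.33 pos [0.611  0.1995 0.3502] yd 13.5 tilt [ 0.003  0.    -1.   ] gap 0.13 q7 0.05 F [ 0.6 -0.2  0.4] gf 58.1
spin -0.0013 shift [0.0081 0.     0.017 ]
([373, 159, 4, 21, 56], [374.8, 168.7])
[6.7645900e-02 9.9770939e-01 3.7483929e+02 1.6866072e+02]
0 [375.35196431 151.36448563] [372.66037378 184.80932831] [371.27928283 201.88029405]
10 [375.01721441 152.0407974 ] [374.14615253 181.53691707] [373.7037994  196.32289172]
18 [374.74432279 152.70731118] [375.33216904 178.46456857] [375.61887531 191.22225846]
25 [374.50654151 153.3710404 ] [376.35196279 175.49277503] [377.25478464 186.35625844]
35 [374.17613005 154.42855236] [377.75515953 170.86906777] [379.49497181 178.87081567]
```

Request:
{"op": "arm_command", "data": {
  "commands": [
    {"grip":0,"delta_pos":[-0.037,0,0.005],"spin":0},
    {"grip":0,"delta_pos":[-0.037,0,0.005],"spin":0},
    {"grip":0,"delta_pos":[-0.037,0,0.005],"spin":0},
    {"grip":0,"delta_pos":[-0.033,0,0.029],"spin":0},
    {"grip":0,"delta_pos":[-0.033,0,0.029],"spin":0},
    {"grip":0,"delta_pos":[-0.033,0,0.029],"spin":0},
    {"grip":0,"delta_pos":[-0.033,0,0.037],"spin":0},
    {"grip":0,"delta_pos":[-0.033,0,0.037],"spin":0},
    {"grip":0,"delta_pos":[-0.033,0,0.037],"spin":0},
    {"grip":0,"delta_pos":[0,0,0],"spin":0}
  ]
}}

```text
time: 38.22
ee_pos: [0.6291, 0.1206, 0.2943]
tool_rot: [0.002, 0.621, 0.784, -0.002]
force: [0.8, -3.3, 5.3]
finger_gap: 0.13
gripper_force: 58.7
```

Request:
{"op": "arm_command", "data": {
  "commands": [
    {"grip":0,"delta_pos":[-0.023,0,0.037],"spin":0},
    {"grip":0,"delta_pos":[-0.023,0,0.037],"spin":0},
    {"grip":0,"delta_pos":[-0.023,0,0.037],"spin":0},
    {"grip":0,"delta_pos":[-0.013,0,0.036],"spin":0},
    {"grip":0,"delta_pos":[-0.013,0,0.036],"spin":0},
    {"grip":0,"delta_pos":[-0.013,0,0.036],"spin":0},
    {"grip":0,"delta_pos":[-0.007,0,0.033],"spin":0},
    {"grip":0,"delta_pos":[-0.007,0,0.033],"spin":0},
    {"grip":0,"delta_pos":[-0.007,0,0.033],"spin":0},
    {"grip":0,"delta_pos":[0,0,0],"spin":0}
  ]
}}

```text
time: 39.05
ee_pos: [0.6352, 0.094, 0.2137]
tool_rot: [-0.001, 0.619, 0.786, -0.001]
force: [1.8, -0.7, 2.8]
finger_gap: 0.131
gripper_force: 58.4
```

```bash
python3 -c "
from h import *
plan(.6105,.2015,.19,13.6)
s=snap('scene','s16')
for b in blob(s['img'],(50,120,30),(75,255,200),None,20)[:4]: 
  print(b[:2])
ee=arm.read_state()['ee_pos'];g=ee-[0,0,.156];ey=np.array([-.235,.972,0])
for a in (60,75,90,100):
  t=np.radians(a);u=-ey*np.sin(t)+np.array([0,0,1])*np.cos(t);print(a,proj(s,g+.022*u),proj(s,g-.103*u),proj(s,g-.173*u))
"
```

```text
t 39.05 pos [0.6352 0.094  0.2137] yd 13.5 tilt [-0.003 -0.001 -1.   ] gap 0.131 q7 0.25 F [ 1.8 -0.7  2.8] gf 58.4
spin -0.0006 shift [0.4412 0.0052 0.095 ]
60 [360.60916986 212.90353477] [369.10939925 208.53588338] [373.22811933 206.419193  ]
75 [360.31592195 214.67620971] [370.41231976 200.91301359] [375.35302983 194.17549744]
90 [360.15569637 216.26246163] [371.21079692 193.88343317] [376.72221369 182.71913407]
100 [360.12837587 217.16061376] [371.43241534 189.73060075] [377.16358061 175.81094963]
```

```bash
python3 -c "
from h import *
im=cv2.imread('pics/s16.png');h=cv2.cvtColor(im,cv2.COLOR_BGR2HSV)
for b in blob(im,(40,60,20),(85,255,255),(340,150,400,240),4)[:6]: print(b[:2])
for b in blob(im,(0,0,110),(180,45,255),(355,165,395,225),4)[:6]: print('gray',b[:2])
cv2.imwrite('pics/l.png',cv2.resize(im[150:240,330:410],None,fx=6,fy=6,interpolation=cv2.INTER_CUBIC))
"
```

```text
([360, 204, 5, 7, 17], [362.6, 207.6])
([359, 212, 4, 4, 16], [360.5, 213.5])
gray ([377, 165, 18, 11, 105], [388.6, 168.5])
gray ([362, 169, 13, 3, 23], [367.4, 170.3])
gray ([360, 173, 9, 3, 15], [364.1, 174.3])
gray ([356, 168, 5, 3, 6], [358.2, 169.2])
gray ([378, 192, 5, 5, 6], [380.3, 194.2])
gray ([364, 210, 1, 5, 5], [364.0, 212.0])
```

View pics/l.png

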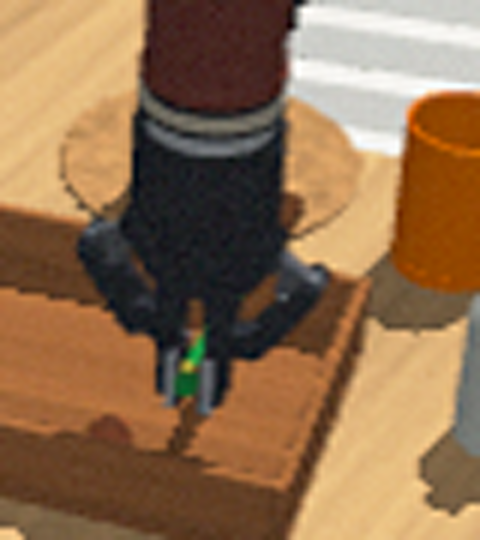

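Request:
{"op": "arm_command", "data": {
  "commands": [
    {"grip":0,"delta_pos":[0,0,0.03],"spin":0},
    {"grip":0,"delta_pos":[0,0,0.03],"spin":0},
    {"grip":0,"delta_pos":[0,0,0.03],"spin":0},
    {"grip":0,"delta_pos":[0,0,0],"spin":0},
    {"grip":0,"delta_pos":[0,0,0],"spin":0},
    {"grip":0.3,"delta_pos":[0,0,0],"spin":0},
    {"grip":0.3,"delta_pos":[0,0,0],"spin":0},
    {"grip":0.3,"delta_pos":[0,0,0],"spin":0},
    {"grip":0.3,"delta_pos":[0,0,0],"spin":0},
    {"grip":0.3,"delta_pos":[0,0,0],"spin":0}
  ]
}}

```text
time: 39.93
ee_pos: [0.6355, 0.0947, 0.1933]
tool_rot: [-0.0, 0.618, 0.786, -0.0]
force: [-0.3, 0.4, 0.4]
finger_gap: 0.3
gripper_force: 0.0
```

Request:
{"op": "arm_command", "data": {
  "commands": [
    {"grip":0.3,"delta_pos":[0,0,-0.05],"spin":0},
    {"grip":0.3,"delta_pos":[0,0,-0.1],"spin":0},
    {"grip":0.5,"delta_pos":[0,0,-0.15],"spin":0},
    {"grip":0.8,"delta_pos":[0,0,-0.15],"spin":0},
    {"grip":0.8,"delta_pos":[0,0,-0.15],"spin":0},
    {"grip":0.8,"delta_pos":[0,0,-0.1],"spin":0},
    {"grip":0.8,"delta_pos":[0,0,0],"spin":0},
    {"grip":0.8,"delta_pos":[0,0,0],"spin":0},
    {"grip":0.8,"delta_pos":[0,0,0],"spin":0},
    {"grip":0.8,"delta_pos":[0,0,0],"spin":0}
  ]
}}

```text
time: 40.77
ee_pos: [0.6351, 0.0945, 0.3671]
tool_rot: [-0.001, 0.618, 0.786, -0.001]
force: [0.4, 0.2, -0.1]
finger_gap: 0.8
gripper_force: 0.0
```

```bash
python3 -c "
from h import *
plan(.61,.24,.39,13.6)
E=np.array([[.972,.235],[-.235,.972]]);c=np.array([.576,.1107])
for n in ('wrist','scene'):
  d=snap(n,n+'17')
  for b in blob(d['img'],(45,90,20),(85,255,255),None,15)[:6]:
    p=np.argwhere(b[2])[:,::-1]; r=cv2.minAreaRect(p.astype(np.float32)); print(n,b[:2],cv2.boxPoints(r).round().tolist())
    if n=='wrist':
      X=[onz(d,*q,z) for q,z in zip(cv2.boxPoints(r),(.03,)*4)]; print([(E@(x[:2]-c)).round(3).tolist() for x in X])
"
```

```text
t 40.77 pos [0.6351 0.0945 0.3671] yd 13.6 tilt [-0.003 -0.    -1.   ] gap 0.8 q7 0.21 F [ 0.4  0.2 -0.1] gf 0.0
spin -0.0001 shift [ 0.5894  0.0394 -0.0916]
wrist ([308, 65, 14, 115, 1516], [314.2, 120.2]) [[308.0, 65.0], [321.0, 65.0], [321.0, 179.0], [308.0, 179.0]]
[[0.048, 0.074], [0.06, 0.074], [0.06, -0.027], [0.048, -0.027]]
wrist ([53, 84, 67, 65, 1333], [91.1, 106.3]) [[53.0, 86.0], [97.0, 62.0], [131.0, 126.0], [87.0, 150.0]]
[[-0.182, 0.059], [-0.136, 0.078], [-0.114, 0.023], [-0.161, 0.001]]
wrist ([309, 185, 11, 8, 81], [314.0, 188.2]) [[309.0, 185.0], [319.0, 185.0], [319.0, 192.0], [309.0, 192.0]]
[[0.049, -0.033], [0.058, -0.033], [0.059, -0.04], [0.049, -0.04]]
wrist ([108, 132, 13, 12, 43], [114.0, 138.2]) [[107.0, 138.0], [115.0, 131.0], [121.0, 139.0], [114.0, 146.0]]
[[-0.139, 0.012], [-0.131, 0.018], [-0.126, 0.011], [-0.134, 0.005]]
wrist ([105, 143, 7, 7, 17], [107.9, 146.0]) [[104.0, 145.0], [109.0, 142.0], [111.0, 147.0], [106.0, 149.0]]
[[-0.144, 0.006], [-0.139, 0.008], [-0.137, 0.004], [-0.142, 0.001]]
scene ([296, 190, 18, 17, 212], [305.0, 198.9]) [[296.0, 190.0], [313.0, 190.0], [313.0, 206.0], [296.0, 206.0]]
scene ([361, 195, 12, 26, 101], [366.6, 207.4]) [[360.0, 220.0], [369.0, 194.0], [373.0, 195.0], [364.0, 221.0]]
```

```bash
python3 -c "
from h import *
w=load('wrist17');s=load('scene17');E=np.array([[.972,.235],[-.235,.972]]);c=np.array([.576,.1107])
a=tri((w,314,192),(s,361.8,220.5))
b=tri((w,314.3,65),(s,371.2,195))
u=(b[0]-a[0]);L=np.linalg.norm(u);u/=L
print(a,b,L,u,'slope',np.degrees(np.arcsin(u[2])))
g=a[0]+.170*u;print('grip',g,E@(g[:2]-c)); print('tail',E@(a[0][:2]-c),'joint',E@(b[0][:2]-c))
plan(g[0],g[1],g[2]+.155,13.6)
"
```

```text
(array([0.6387, 0.0856, 0.0322]), [0.0014, 0.0014]) (array([0.6116, 0.1934, 0.0547]), [0.0003, 0.0003]) 0.11340855346930406 [-0.23895905  0.95054559  0.19839773] slope 11.443278485742683
grip [0.59807696 0.24719275 0.06592761] [0.0535346  0.12748287]
tail [ 0.0550459 -0.0391317] joint [0.0540377 0.0720184]
t 40.87 pos [0.6353 0.0944 0.3669] yd 13.6 tilt [-0.003 -0.001 -1.   ] gap 0.802 q7 0.21 F [ 0.  -0.6  0.1] gf 0.0
spin -0.0002 shift [ 0.629  -0.0011  0.5839]
```

Request:
{"op": "arm_command", "data": {
  "commands": [
    {"grip":0.8,"delta_pos":[0.118,0,0],"spin":0},
    {"grip":0.8,"delta_pos":[0.118,0,0],"spin":0},
    {"grip":0.8,"delta_pos":[0.118,0,0],"spin":0},
    {"grip":0.8,"delta_pos":[0.118,0,0],"spin":0},
    {"grip":0.8,"delta_pos":[0.118,0,0],"spin":0},
    {"grip":0.8,"delta_pos":[0,0,0.14],"spin":0},
    {"grip":0.8,"delta_pos":[0,0,0.14],"spin":0},
    {"grip":0.8,"delta_pos":[0,0,0.14],"spin":0},
    {"grip":0.8,"delta_pos":[0,0,0.14],"spin":0},
    {"grip":0.8,"delta_pos":[0,0,0.015],"spin":0}
  ]
}}

```text
time: 41.7
ee_pos: [0.5978, 0.237, 0.2168]
tool_rot: [-0.004, 0.618, 0.786, -0.007]
force: [-1.6, 0.2, -0.4]
finger_gap: 0.798
gripper_force: 0.0
```

Request:
{"op": "arm_command", "data": {
  "commands": [
    {"grip":0.8,"delta_pos":[0,0,0],"spin":0},
    {"grip":0.8,"delta_pos":[0,0,0],"spin":0},
    {"grip":0,"delta_pos":[0,0,0],"spin":0},
    {"grip":0,"delta_pos":[0,0,0],"spin":0},
    {"grip":0,"delta_pos":[0,0,0],"spin":0},
    {"grip":0,"delta_pos":[0,0,0],"spin":0},
    {"grip":0,"delta_pos":[0,0,0],"spin":0},
    {"grip":0,"delta_pos":[0,0,0],"spin":0},
    {"grip":0,"delta_pos":[0,0,0],"spin":0},
    {"grip":0,"delta_pos":[0,0,0],"spin":0}
  ]
}}

```text
time: 42.53
ee_pos: [0.6016, 0.2379, 0.2262]
tool_rot: [0.001, 0.618, 0.786, 0.001]
force: [-0.1, 0.1, 6.0]
finger_gap: 0.266
gripper_force: 60.1
```

```bash
python3 -c "
from h import *
plan(.6003,.238,.223,13.6)
"
```

```text
t 42.53 pos [0.6016 0.2379 0.2262] yd 13.6 tilt [ 0.002  0.001 -1.   ] gap 0.266 q7 0.02 F [-0.1  0.1  6. ] gf 60.1
spin -0.0001 shift [ 0.0014 -0.0049  0.0128]
```

Request:
{"op": "arm_command", "data": {
  "commands": [
    {"grip":0,"delta_pos":[-0.037,0,-0.003],"spin":0},
    {"grip":0,"delta_pos":[-0.037,0,-0.003],"spin":0},
    {"grip":0,"delta_pos":[-0.037,0,0],"spin":0},
    {"grip":0,"delta_pos":[-0.037,0,0],"spin":0},
    {"grip":0,"delta_pos":[-0.01,0,0],"spin":0},
    {"grip":0,"delta_pos":[-0.03,0,-0.065],"spin":0},
    {"grip":0,"delta_pos":[-0.03,0,-0.065],"spin":0},
    {"grip":0,"delta_pos":[-0.035,0,-0.051],"spin":0},
    {"grip":0,"delta_pos":[-0.035,0,-0.051],"spin":0},
    {"grip":0,"delta_pos":[0,0,0],"spin":0}
  ]
}}

```text
time: 43.37
ee_pos: [0.6183, 0.1666, 0.2867]
tool_rot: [-0.001, 0.62, 0.784, 0.002]
force: [-3.3, 5.8, 2.1]
finger_gap: 0.265
gripper_force: 59.3
```

```bash
cat >> h.py <<'E'
def green(tag,lo=(45,90,20),hi=(85,255,255),roi=(300,100,420,260)):
    s=snap('scene',tag);E=np.array([[.972,.235],[-.235,.972]])
    for b in blob(s['img'],lo,hi,roi,12)[:4]: print(b[:2])
    return s
E
python3 -c "
from h import *
plan(.6003,.238,.223,13.6); s=green('s18')
ee=arm.read_state()['ee_pos'];g=ee-[0,0,.157];ey=np.array([-.235,.972,0])
for a in (15,30,40,50):
  t=np.radians(a);u=-ey*np.cos(t)-np.array([0,0,1])*np.sin(t);print(a,proj(s,g+.048*u),proj(s,g+.173*u),(g+.173*u).round(3))
"
```

```text
t 43.37 pos [0.6183 0.1666 0.2867] yd 13.3 tilt [ 0.001  0.003 -1.   ] gap 0.265 q7 0.11 F [-3.3  5.8  2.1] gf 59.3
spin -0.003 shift [ 0.2946 -0.0027  0.255 ]
([300, 190, 14, 17, 174], [306.6, 199.1])
([357, 194, 12, 32, 115], [362.4, 209.5])
15 [365.95752939 191.99323648] [353.585419   223.82752651] [0.657 0.005 0.084]
30 [366.18223841 194.17894429] [354.82614448 230.9597052 ] [0.653 0.022 0.042]
40 [366.48950891 195.10858262] [356.21874278 233.51818457] [0.649 0.039 0.017]
50 [366.9094601  195.58964953] [357.97710537 234.35034975] [ 0.644  0.059 -0.004]
```

Request:
{"op": "arm_command", "data": {
  "commands": [
    {"grip":0,"delta_pos":[-0.043,0,-0.043],"spin":0},
    {"grip":0,"delta_pos":[-0.043,0,-0.043],"spin":0},
    {"grip":0,"delta_pos":[-0.034,0,-0.023],"spin":0},
    {"grip":0,"delta_pos":[-0.034,0,-0.023],"spin":0},
    {"grip":0,"delta_pos":[-0.034,0,-0.023],"spin":0},
    {"grip":0,"delta_pos":[-0.037,0,-0.017],"spin":0},
    {"grip":0,"delta_pos":[-0.037,0,-0.017],"spin":0},
    {"grip":0,"delta_pos":[-0.037,0,-0.017],"spin":0},
    {"grip":0,"delta_pos":[0,0,0],"spin":0},
    {"grip":0,"delta_pos":[0,0,0],"spin":0}
  ]
}}

```text
time: 44.25
ee_pos: [0.6359, 0.0931, 0.3358]
tool_rot: [0.001, 0.619, 0.785, -0.001]
force: [-0.0, 0.8, 0.2]
finger_gap: 0.263
gripper_force: 62.4
```

Request:
{"op": "arm_command", "data": {
  "commands": [
    {"grip":0,"delta_pos":[-0.031,0,-0.009],"spin":0},
    {"grip":0,"delta_pos":[-0.031,0,-0.009],"spin":0},
    {"grip":0,"delta_pos":[-0.031,0,-0.009],"spin":0},
    {"grip":0,"delta_pos":[0,0,0],"spin":0},
    {"grip":0,"delta_pos":[0,0,0],"spin":0},
    {"grip":0,"delta_pos":[0,0,-0.1],"spin":0},
    {"grip":0,"delta_pos":[0,0,-0.1],"spin":0},
    {"grip":0,"delta_pos":[0,0,-0.1],"spin":0},
    {"grip":0,"delta_pos":[0,0,-0.1],"spin":0},
    {"grip":0,"delta_pos":[0,0,0],"spin":0}
  ]
}}

```text
time: 45.08
ee_pos: [0.6425, 0.0704, 0.4489]
tool_rot: [0.007, 0.619, 0.785, 0.003]
force: [0.6, -0.2, 1.3]
finger_gap: 0.27
gripper_force: 63.7
```

```bash
python3 -c "
from h import *
plan(.507,.318,.47,13.6); s=green('s19')
ee=arm.read_state()['ee_pos'];g=ee-[0,0,.157];ey=np.array([-.235,.972,0])
for a in (15,40,60,70,80,90):
  t=np.radians(a);u=-ey*np.cos(t)-np.array([0,0,1])*np.sin(t);print(a,proj(s,g+.048*u),proj(s,g+.173*u),(g+.173*u).round(3))
"
```

```text
t 45.08 pos [0.6425 0.0704 0.4489] yd 13.5 tilt [ 0.014 -0.003 -1.   ] gap 0.27 q7 0.22 F [ 0.6 -0.2  1.3] gf 63.7
spin -0.001 shift [ 1.09   -0.294  -0.0842]
([300, 190, 14, 17, 176], [306.6, 199.1])
([359, 164, 8, 36, 148], [362.3, 181.2])
([358, 202, 5, 3, 12], [359.8, 202.8])
15 [358.98340181 163.23381257] [343.88490496 198.62923621] [ 0.681 -0.092  0.244]
40 [359.72564821 167.36000467] [347.58844928 211.57267679] [ 0.673 -0.058  0.178]
60 [360.91691096 168.36766265] [352.45855546 212.78166532] [ 0.662 -0.013  0.139]
70 [361.65821399 168.07935877] [355.25404832 210.64934174] [0.656 0.013 0.127]
80 [362.46576347 167.28430654] [358.16896712 206.93195328] [0.649 0.041 0.119]
90 [363.31513976 166.01546777] [361.12449078 201.82711978] [0.642 0.071 0.116]
```

Request:
{"op": "arm_command", "data": {
  "commands": [
    {"grip":0,"delta_pos":[0.05,0,-0.06],"spin":0},
    {"grip":0,"delta_pos":[0.12,-0.033,-0.06],"spin":0},
    {"grip":0,"delta_pos":[0.13,-0.033,0],"spin":0},
    {"grip":0,"delta_pos":[0.13,-0.033,0],"spin":0},
    {"grip":0,"delta_pos":[0.13,-0.033,0],"spin":0},
    {"grip":0,"delta_pos":[0.13,-0.033,0],"spin":0},
    {"grip":0,"delta_pos":[0.13,-0.033,0],"spin":0},
    {"grip":0,"delta_pos":[0.13,-0.033,0],"spin":0},
    {"grip":0,"delta_pos":[0.13,-0.033,0],"spin":0},
    {"grip":0,"delta_pos":[0.088,-0.03,0],"spin":0}
  ]
}}

```text
time: 45.97
ee_pos: [0.4994, 0.3418, 0.4708]
tool_rot: [-0.0, 0.617, 0.787, -0.001]
force: [-0.2, 0.1, -0.6]
finger_gap: 0.271
gripper_force: 63.7
```

Request:
{"op": "arm_command", "data": {
  "commands": [
    {"grip":0,"delta_pos":[0,0,0],"spin":0},
    {"grip":0,"delta_pos":[0,0,0],"spin":0},
    {"grip":0,"delta_pos":[0,0,0],"spin":0},
    {"grip":0,"delta_pos":[0,0,0],"spin":0},
    {"grip":0,"delta_pos":[0,0,0],"spin":0},
    {"grip":0,"delta_pos":[0,0,0],"spin":0},
    {"grip":0,"delta_pos":[0,0,0],"spin":0},
    {"grip":0,"delta_pos":[0,0,0],"spin":0},
    {"grip":0,"delta_pos":[0,0,0],"spin":0},
    {"grip":0,"delta_pos":[0,0,0],"spin":0}
  ]
}}

```text
time: 46.8
ee_pos: [0.501, 0.339, 0.4725]
tool_rot: [0.0, 0.619, 0.786, -0.0]
force: [1.0, -0.7, -0.0]
finger_gap: 0.269
gripper_force: 63.7
```

```bash
python3 -c "
from h import *
plan(.507,.318,.47,13.6); s=green('s20',roi=(300,60,420,260))
w=snap('wrist','w20')
for b in blob(w['img'],(45,90,20),(85,255,255),None,12)[:4]: print('w',b[:2])
for n,d,roi in (('w',w,None),('s',s,(340,140,390,195))):
  B=blob(d['img'],*BLUE,roi)
  print(n,[b[:2] for b in B[:3]]); print(fitcan(d,np.any([b[2] for b in B[:3]],0) if n=='w' else B[0][2],(.507,.318)))
ee=arm.read_state()['ee_pos'];g=ee-[0,0,.157];ey=np.array([-.235,.972,0])
for a in (75,82,90):
  t=np.radians(a);u=-ey*np.cos(t)-np.array([0,0,1])*np.sin(t);print(a,proj(s,g+.173*u),proj(w,g+.173*u),(g+.173*u).round(3))
"
```

```text
t 46.8 pos [0.501  0.339  0.4725] yd 13.6 tilt [-0. -0. -1.] gap 0.269 q7 -0.29 F [ 1.  -0.7 -0. ] gf 63.7
spin -0.0002 shift [-0.0873  0.0035  0.0098]
([300, 190, 14, 17, 178], [306.6, 199.1])
([363, 111, 7, 31, 88], [365.7, 125.3])
w ([190, 275, 47, 29, 768], [216.6, 288.3])
w ([304, 210, 18, 18, 271], [312.2, 219.2])
w [([284, 152, 61, 71, 2041], [314.0, 189.2])]
(array([0.5085, 0.3153]), np.float64(-0.9166221272047034))
s [([354, 154, 18, 30, 477], [362.4, 168.9])]
(array([0.5012, 0.3267]), np.float64(-0.8195364238410596))
75 [361.99447438 149.20674845] [312.76632466 229.95264657] [0.511 0.296 0.148]
82 [363.63791495 147.52988595] [312.77851913 208.10716498] [0.507 0.316 0.144]
90 [365.54520071 144.83692066] [312.79209145 183.14762641] [0.501 0.339 0.142]
```

Request:
{"op": "arm_command", "data": {
  "commands": [
    {"grip":0,"delta_pos":[0,0,0.06],"spin":0},
    {"grip":0,"delta_pos":[0,0,0.06],"spin":0},
    {"grip":0,"delta_pos":[0,0,0.06],"spin":0},
    {"grip":0,"delta_pos":[0,0,0.06],"spin":0},
    {"grip":0,"delta_pos":[0,0,0.06],"spin":0},
    {"grip":0,"delta_pos":[0,0,0.06],"spin":0},
    {"grip":0,"delta_pos":[0,0,0.06],"spin":0},
    {"grip":0,"delta_pos":[0,0,0.06],"spin":0},
    {"grip":0,"delta_pos":[0,0,0],"spin":0},
    {"grip":0,"delta_pos":[0,0,0],"spin":0}
  ]
}}

```text
time: 47.73
ee_pos: [0.5008, 0.3391, 0.352]
tool_rot: [-0.0, 0.618, 0.786, -0.001]
force: [-0.5, -0.3, -0.5]
finger_gap: 0.269
gripper_force: 63.7
```

```bash
python3 -c "
from h import *
plan(.507,.318,.352,13.6); s=green('s21',roi=(330,60,420,260))
print([b[:2] for b in blob(s['img'],*BLUE,(330,140,400,200))[:3]])
"
```

```text
t 47.73 pos [0.5008 0.3391 0.352 ] yd 13.6 tilt [-0.001 -0.001 -1.   ] gap 0.269 q7 -0.26 F [-0.5 -0.3 -0.5] gf 63.7
spin -0.0001 shift [-0.0879  0.0041 -0.0002]
([362, 142, 5, 21, 59], [364.1, 152.8])
[([354, 155, 18, 29, 439], [362.3, 169.8])]
```

Request:
{"op": "arm_command", "data": {
  "commands": [
    {"grip":0,"delta_pos":[0,0,0.02],"spin":0},
    {"grip":0,"delta_pos":[0,0,0],"spin":0},
    {"grip":0.5,"delta_pos":[0,0,0],"spin":0},
    {"grip":0.7,"delta_pos":[0,0,0],"spin":0},
    {"grip":0.7,"delta_pos":[0,0,0],"spin":0},
    {"grip":0.7,"delta_pos":[0,0,0],"spin":0},
    {"grip":0.7,"delta_pos":[0,0,0],"spin":0},
    {"grip":0.7,"delta_pos":[0,0,0],"spin":0},
    {"grip":0.7,"delta_pos":[0,0,0],"spin":0},
    {"grip":0.7,"delta_pos":[0,0,0],"spin":0}
  ]
}}

```text
time: 48.62
ee_pos: [0.501, 0.3391, 0.3474]
tool_rot: [-0.0, 0.619, 0.786, -0.0]
force: [0.8, -0.5, -0.4]
finger_gap: 0.701
gripper_force: 0.0
```

Request:
{"op": "arm_command", "data": {
  "commands": [
    {"grip":0.7,"delta_pos":[0,0,-0.06],"spin":0},
    {"grip":0.7,"delta_pos":[0,0,-0.1],"spin":0},
    {"grip":0.7,"delta_pos":[0,0,-0.12],"spin":0},
    {"grip":0.7,"delta_pos":[0,0,-0.12],"spin":0},
    {"grip":0.7,"delta_pos":[0,0,-0.12],"spin":0},
    {"grip":0.7,"delta_pos":[0,0,-0.02],"spin":0},
    {"grip":1,"delta_pos":[0,0,0],"spin":0},
    {"grip":1,"delta_pos":[0,0,0],"spin":0},
    {"grip":1,"delta_pos":[0,0,0],"spin":0},
    {"grip":1,"delta_pos":[0,0,0],"spin":0}
  ]
}}

```text
time: 49.45
ee_pos: [0.5007, 0.3391, 0.4804]
tool_rot: [-0.001, 0.618, 0.786, -0.002]
force: [-0.4, -0.4, 0.2]
finger_gap: 1.001
gripper_force: 0.0
```

```bash
python3 -c "
from h import *
plan(.477,-.387,.46,44.2); s=green('s22',roi=(330,60,420,260)); t=snap('top','t22');w=snap('wrist','w22')
print([b[:2] for b in blob(s['img'],*BLUE,(330,140,400,200))[:3]])
for x in (t,w):
  print('g',[b[:2] for b in blob(x['img'],(45,90,20),(85,255,255),(170,0,460,300),6)[:4]])
  print('b',[b[:2] for b in blob(x['img'],*BLUE,None,10)[:4]])
print('red',[b[:2] for b in blob(t['img'],(0,150,60),(8,255,255),(180,120,500,270),6)], [b[:2] for b in blob(s['img'],(0,150,60),(8,255,255),(150,200,300,350),6)])
"
```

```text
t 49.45 pos [0.5007 0.3391 0.4804] yd 13.6 tilt [-0.003 -0.002 -1.   ] gap 1.001 q7 -0.29 F [-0.4 -0.4  0.2] gf 0.0
spin -0.3401 shift [-2.0161 -2.0926  0.0817]
([363, 148, 5, 15, 43], [365.2, 155.3])
[([354, 155, 18, 29, 440], [362.2, 169.8])]
g [([196, 223, 20, 4, 67], [204.9, 224.3]), ([284, 250, 9, 18, 36], [289.3, 256.5])]
b [([209, 216, 16, 19, 124], [219.2, 226.4]), ([198, 213, 16, 10, 71], [204.1, 217.2]), ([199, 228, 9, 6, 32], [202.8, 230.3])]
g [([218, 272, 21, 28, 419], [227.2, 286.3]), ([311, 174, 10, 9, 69], [316.1, 178.1])]
b [([285, 156, 60, 65, 1755], [314.8, 197.1])]
red [([243, 133, 8, 8, 51], [246.5, 136.8]), ([453, 237, 4, 4, 12], [454.7, 238.1]), ([454, 231, 3, 5, 10], [454.6, 232.9])] [([198, 256, 11, 40, 177], [203.4, 275.1]), ([197, 247, 6, 6, 27], [199.0, 249.7])]
```

Request:
{"op": "arm_command", "data": {
  "commands": [
    {"grip":1,"delta_pos":[0,0,0],"spin":0.075},
    {"grip":1,"delta_pos":[0,0,0],"spin":0.075},
    {"grip":1,"delta_pos":[0,0,0],"spin":0.075},
    {"grip":1,"delta_pos":[0,0,0],"spin":0.075},
    {"grip":1,"delta_pos":[0,0,0],"spin":0.075},
    {"grip":1,"delta_pos":[0,0,0],"spin":0.075},
    {"grip":1,"delta_pos":[0,0,0],"spin":0.075},
    {"grip":1,"delta_pos":[0,0,0],"spin":0.075},
    {"grip":1,"delta_pos":[0,0,0],"spin":0.075},
    {"grip":1,"delta_pos":[0,0,0],"spin":0.075}
  ]
}}

```text
time: 50.43
ee_pos: [0.5009, 0.3392, 0.482]
tool_rot: [0.0, 0.952, 0.307, -0.0]
force: [-0.2, 0.1, 0.6]
finger_gap: 1.0
gripper_force: 0.0
```

Request:
{"op": "arm_command", "data": {
  "commands": [
    {"grip":1,"delta_pos":[0,0,0],"spin":0.075},
    {"grip":1,"delta_pos":[0,0,0],"spin":0.075},
    {"grip":1,"delta_pos":[0,0,0],"spin":0.075},
    {"grip":1,"delta_pos":[0,0,0],"spin":0.075},
    {"grip":1,"delta_pos":[0,0,0],"spin":0.075},
    {"grip":1,"delta_pos":[0,0,0],"spin":0.075},
    {"grip":1,"delta_pos":[0,0,0],"spin":0.075},
    {"grip":1,"delta_pos":[0,0,0],"spin":0.075},
    {"grip":1,"delta_pos":[0,0,0],"spin":0.075},
    {"grip":1,"delta_pos":[0,0,0],"spin":0.075}
  ]
}}

```text
time: 51.27
ee_pos: [0.5008, 0.3393, 0.4819]
tool_rot: [0.0, 0.962, -0.273, -0.0]
force: [0.8, -0.6, 0.0]
finger_gap: 0.999
gripper_force: 0.0
```

Request:
{"op": "arm_command", "data": {
  "commands": [
    {"grip":1,"delta_pos":[0,0,0],"spin":0.075},
    {"grip":1,"delta_pos":[0,0,0],"spin":0.075},
    {"grip":1,"delta_pos":[0,0,0],"spin":0.01},
    {"grip":1,"delta_pos":[0,0,0],"spin":0},
    {"grip":1,"delta_pos":[0,0,0],"spin":0},
    {"grip":1,"delta_pos":[0,0,0],"spin":0},
    {"grip":1,"delta_pos":[0,0,0],"spin":0},
    {"grip":1,"delta_pos":[0,0,0],"spin":0},
    {"grip":1,"delta_pos":[0,0,0],"spin":0},
    {"grip":1,"delta_pos":[0,0,0],"spin":0}
  ]
}}

```text
time: 52.1
ee_pos: [0.501, 0.339, 0.4825]
tool_rot: [-0.0, 0.921, -0.389, -0.0]
force: [-0.6, 0.6, -0.8]
finger_gap: 0.998
gripper_force: 0.0
```

```bash
python3 -c "
from h import *
plan(.478,-.388,.42,-135.8)
"
```

```text
t 52.1 pos [0.501  0.339  0.4825] yd -135.8 tilt [-0.  0. -1.] gap 0.998 q7 -2.55 F [-0.6  0.6 -0.8] gf 0.0
spin 0.0 shift [2.0207 2.0933 0.2501]
```

Request:
{"op": "arm_command", "data": {
  "commands": [
    {"grip":1,"delta_pos":[0.101,0.1047,0],"spin":0},
    {"grip":1,"delta_pos":[0.101,0.1047,0],"spin":0},
    {"grip":1,"delta_pos":[0.101,0.1047,0],"spin":0},
    {"grip":1,"delta_pos":[0.101,0.1047,0],"spin":0},
    {"grip":1,"delta_pos":[0.101,0.1047,0],"spin":0},
    {"grip":1,"delta_pos":[0.101,0.1047,0],"spin":0},
    {"grip":1,"delta_pos":[0.101,0.1047,0],"spin":0},
    {"grip":1,"delta_pos":[0.101,0.1047,0],"spin":0},
    {"grip":1,"delta_pos":[0.101,0.1047,0],"spin":0},
    {"grip":1,"delta_pos":[0.101,0.1047,0],"spin":0}
  ]
}}

```text
time: 52.93
ee_pos: [0.4888, -0.0262, 0.4828]
tool_rot: [-0.0, 0.921, -0.389, 0.0]
force: [0.4, -1.0, 0.1]
finger_gap: 0.998
gripper_force: 0.0
```

Request:
{"op": "arm_command", "data": {
  "commands": [
    {"grip":1,"delta_pos":[0.101,0.1047,0],"spin":0},
    {"grip":1,"delta_pos":[0.101,0.1047,0],"spin":0},
    {"grip":1,"delta_pos":[0.101,0.1047,0],"spin":0},
    {"grip":1,"delta_pos":[0.101,0.1047,0],"spin":0},
    {"grip":1,"delta_pos":[0.101,0.1047,0],"spin":0},
    {"grip":1,"delta_pos":[0.101,0.1047,0],"spin":0},
    {"grip":1,"delta_pos":[0.101,0.1047,0],"spin":0},
    {"grip":1,"delta_pos":[0.101,0.1047,0],"spin":0},
    {"grip":1,"delta_pos":[0.101,0.1047,0],"spin":0},
    {"grip":1,"delta_pos":[0.101,0.1047,0],"spin":0}
  ]
}}

```text
time: 53.77
ee_pos: [0.4773, -0.3897, 0.4825]
tool_rot: [-0.0, 0.921, -0.389, 0.0]
force: [1.3, -0.5, 0.1]
finger_gap: 0.999
gripper_force: 0.0
```

Request:
{"op": "arm_command", "data": {
  "commands": [
    {"grip":1,"delta_pos":[0,0,0.08],"spin":0},
    {"grip":1,"delta_pos":[0,0,0.08],"spin":0},
    {"grip":1,"delta_pos":[0,0,0.08],"spin":0},
    {"grip":1,"delta_pos":[0,0,0],"spin":0},
    {"grip":1,"delta_pos":[0,0,0],"spin":0},
    {"grip":1,"delta_pos":[0,0,0],"spin":0},
    {"grip":1,"delta_pos":[0,0,0],"spin":0},
    {"grip":1,"delta_pos":[0,0,0],"spin":0},
    {"grip":1,"delta_pos":[0,0,0],"spin":0},
    {"grip":1,"delta_pos":[0,0,0],"spin":0}
  ]
}}

```text
time: 54.6
ee_pos: [0.4776, -0.3879, 0.4232]
tool_rot: [0.0, 0.921, -0.389, 0.001]
force: [0.3, -0.5, -1.0]
finger_gap: 0.998
gripper_force: 0.0
```

```bash
python3 -c "
from h import *
plan(.478,-.388,.327,-135.8)
w=snap('wrist','w23')
print([b[:2] for b in blob(w['img'],(0,150,60),(8,255,255),None,20)[:4]],[b[:2] for b in blob(w['img'],(172,150,60),(180,255,255),None,20)[:4]])
print(proj(w,[.4722,-.3823,.1914]),proj(w,[.505,-.416,.075]))
"
```

```text
t 54.6 pos [ 0.4776 -0.3879  0.4232] yd -135.8 tilt [ 0.001 -0.001 -1.   ] gap 0.998 q7 -1.26 F [ 0.3 -0.5 -1. ] gf 0.0
spin 0.0 shift [ 0.0013 -0.001   0.3849]
[([305, 142, 15, 70, 937], [312.4, 178.5]), ([303, 218, 18, 21, 332], [311.8, 228.1])] []
[312.08646431 233.31890695] [312.14954108 139.53945091]
```

Request:
{"op": "arm_command", "data": {
  "commands": [
    {"grip":1,"delta_pos":[0,0,0.077],"spin":0},
    {"grip":1,"delta_pos":[0,0,0.077],"spin":0},
    {"grip":1,"delta_pos":[0,0,0.077],"spin":0},
    {"grip":1,"delta_pos":[0,0,0.077],"spin":0},
    {"grip":1,"delta_pos":[0,0,0.077],"spin":0},
    {"grip":1,"delta_pos":[0,0,0],"spin":0},
    {"grip":0,"delta_pos":[0,0,0],"spin":0},
    {"grip":0,"delta_pos":[0,0,0],"spin":0},
    {"grip":0,"delta_pos":[0,0,0],"spin":0},
    {"grip":0,"delta_pos":[0,0,0],"spin":0}
  ]
}}

```text
time: 55.48
ee_pos: [0.4777, -0.3884, 0.3277]
tool_rot: [0.0, 0.921, -0.389, 0.001]
force: [0.3, 0.1, 0.7]
finger_gap: 0.453
gripper_force: 0.0
```

Request:
{"op": "arm_command", "data": {
  "commands": [
    {"grip":0,"delta_pos":[0,0,0],"spin":0},
    {"grip":0,"delta_pos":[0,0,0],"spin":0},
    {"grip":0,"delta_pos":[0,0,0],"spin":0},
    {"grip":0,"delta_pos":[0,0,-0.06],"spin":0},
    {"grip":0,"delta_pos":[0,0,-0.08],"spin":0},
    {"grip":0,"delta_pos":[0,0,-0.1],"spin":0},
    {"grip":0,"delta_pos":[0,0,-0.1],"spin":0},
    {"grip":0,"delta_pos":[0,0,-0.1],"spin":0},
    {"grip":0,"delta_pos":[0,0,-0.1],"spin":0},
    {"grip":0,"delta_pos":[0,0,0],"spin":0}
  ]
}}

```text
time: 56.32
ee_pos: [0.4773, -0.3893, 0.4669]
tool_rot: [0.002, 0.921, -0.389, 0.005]
force: [-0.7, -0.3, 0.0]
finger_gap: 0.127
gripper_force: 58.5
```

Request:
{"op": "arm_command", "data": {
  "commands": [
    {"grip":0,"delta_pos":[0,0,0],"spin":-0.075},
    {"grip":0,"delta_pos":[0,0,0],"spin":-0.075},
    {"grip":0,"delta_pos":[0,0,0],"spin":-0.075},
    {"grip":0,"delta_pos":[0,0,0],"spin":-0.075},
    {"grip":0,"delta_pos":[0,0,0],"spin":-0.075},
    {"grip":0,"delta_pos":[0,0,0],"spin":-0.075},
    {"grip":0,"delta_pos":[0,0,0],"spin":-0.075},
    {"grip":0,"delta_pos":[0,0,0],"spin":-0.075},
    {"grip":0,"delta_pos":[0,0,0],"spin":-0.075},
    {"grip":0,"delta_pos":[0,0,0],"spin":-0.075}
  ]
}}

```text
time: 57.15
ee_pos: [0.4774, -0.3878, 0.4605]
tool_rot: [-0.001, 0.982, 0.191, -0.0]
force: [0.5, 0.2, -0.6]
finger_gap: 0.132
gripper_force: 58.5
```

Request:
{"op": "arm_command", "data": {
  "commands": [
    {"grip":0,"delta_pos":[0,0,0],"spin":-0.075},
    {"grip":0,"delta_pos":[0,0,0],"spin":-0.075},
    {"grip":0,"delta_pos":[0,0,0],"spin":-0.075},
    {"grip":0,"delta_pos":[0,0,0],"spin":-0.075},
    {"grip":0,"delta_pos":[0,0,0],"spin":-0.075},
    {"grip":0,"delta_pos":[0,0,0],"spin":-0.075},
    {"grip":0,"delta_pos":[0,0,0],"spin":-0.075},
    {"grip":0,"delta_pos":[0,0,0],"spin":-0.075},
    {"grip":0,"delta_pos":[0,0,0],"spin":-0.075},
    {"grip":0,"delta_pos":[0,0,0],"spin":-0.075}
  ]
}}

```text
time: 57.98
ee_pos: [0.4773, -0.3879, 0.4605]
tool_rot: [-0.001, 0.71, 0.704, -0.0]
force: [0.5, -0.1, -0.8]
finger_gap: 0.129
gripper_force: 58.5
```

Request:
{"op": "arm_command", "data": {
  "commands": [
    {"grip":0,"delta_pos":[0,0,0],"spin":-0.075},
    {"grip":0,"delta_pos":[0,0,0],"spin":-0.075},
    {"grip":0,"delta_pos":[0,0,0],"spin":-0.01},
    {"grip":0,"delta_pos":[0,0,0],"spin":0},
    {"grip":0,"delta_pos":[0,0,0],"spin":0},
    {"grip":0,"delta_pos":[0,0,0],"spin":0},
    {"grip":0,"delta_pos":[0,0,0],"spin":0},
    {"grip":0,"delta_pos":[0,0,0],"spin":0},
    {"grip":0,"delta_pos":[0,0,0],"spin":0},
    {"grip":0,"delta_pos":[0,0,0],"spin":0}
  ]
}}

```text
time: 58.82
ee_pos: [0.4776, -0.3878, 0.4612]
tool_rot: [-0.0, 0.619, 0.786, -0.0]
force: [-0.2, -0.7, 0.1]
finger_gap: 0.126
gripper_force: 58.5
```

```bash
python3 -c "
from h import *
plan(.6105,.1995,.466,13.6)
s=snap('scene','s24');t=snap('top','t24')
print([b[:2] for b in blob(s['img'],(0,150,50),(8,255,255),(120,120,320,350),6)])
ee=arm.read_state()['ee_pos'];g=ee-[0,0,.156];ey=np.array([-.235,.972,0])
for a in (0,10,18,25):
  q=np.radians(a);u=-ey*np.sin(q)+np.array([0,0,1])*np.cos(q);print(a,proj(s,g+.022*u),proj(s,g-.103*u),proj(s,g-.173*u))
print('peb',[b[:2] for b in blob(t['img'],(3,120,60),(12,230,220),(240,160,320,245),6)][:5],[b[:2] for b in blob(t['img'],(0,0,120),(180,50,255),(245,165,315,242),4)])
"
```

```text
t 58.82 pos [ 0.4776 -0.3878  0.4612] yd 13.6 tilt [-0. -0. -1.] gap 0.126 q7 0.96 F [-0.2 -0.7  0.1] gf 58.5
spin -0.0003 shift [ 2.1585  1.069  -0.0191]
[([193, 219, 15, 18, 97], [200.0, 227.6]), ([181, 204, 5, 7, 17], [182.7, 207.0]), ([191, 139, 5, 6, 10], [192.5, 141.9]), ([165, 124, 6, 5, 9], [167.1, 126.3]), ([206, 167, 6, 5, 9], [208.1, 169.1]), ([184, 124, 5, 4, 7], [185.9, 125.4]), ([207, 152, 4, 5, 7], [208.1, 154.4]), ([191, 135, 5, 3, 6], [193.0, 135.7]), ([152, 140, 4, 3, 6], [153.5, 141.2]), ([192, 146, 5, 4, 6], [194.2, 147.7])]
0 [185.47847076 204.06734501] [197.69437214 247.72321838] [203.70058724 269.06160513]
10 [184.36169072 205.24370119] [202.22523742 242.17283231] [210.76920689 259.7767981 ]
18 [183.53841259 206.35025356] [205.48811788 237.23006792] [215.80438229 251.70920124]
25 [182.88424676 207.42061048] [208.04667386 232.60904982] [219.72937186 244.28199667]
peb [([289, 191, 25, 25, 167], [298.8, 201.3]), ([281, 169, 10, 11, 29], [285.4, 173.8]), ([294, 161, 9, 12, 26], [298.4, 167.2]), ([260, 235, 6, 10, 25], [262.2, 239.3]), ([250, 189, 9, 8, 20], [254.2, 192.1])] [([303, 210, 6, 7, 33], [305.4, 212.9])]
```

Request:
{"op": "arm_command", "data": {
  "commands": [
    {"grip":0,"delta_pos":[0.127,0.063,0],"spin":0},
    {"grip":0,"delta_pos":[0.127,0.063,0],"spin":0},
    {"grip":0,"delta_pos":[0.127,0.063,0],"spin":0},
    {"grip":0,"delta_pos":[0.127,0.063,0],"spin":0},
    {"grip":0,"delta_pos":[0.127,0.063,0],"spin":0},
    {"grip":0,"delta_pos":[0.127,0.063,0],"spin":0},
    {"grip":0,"delta_pos":[0.127,0.063,0],"spin":0},
    {"grip":0,"delta_pos":[0.127,0.063,0],"spin":0},
    {"grip":0,"delta_pos":[0.127,0.063,0],"spin":0},
    {"grip":0,"delta_pos":[0.127,0.063,0],"spin":0}
  ]
}}

```text
time: 59.75
ee_pos: [0.5562, -0.0406, 0.4615]
tool_rot: [0.0, 0.619, 0.786, 0.0]
force: [-0.3, -0.5, -0.5]
finger_gap: 0.125
gripper_force: 58.4
```

Request:
{"op": "arm_command", "data": {
  "commands": [
    {"grip":0,"delta_pos":[0.127,0.063,0],"spin":0},
    {"grip":0,"delta_pos":[0.127,0.063,0],"spin":0},
    {"grip":0,"delta_pos":[0.127,0.063,0],"spin":0},
    {"grip":0,"delta_pos":[0.127,0.063,0],"spin":0},
    {"grip":0,"delta_pos":[0.127,0.063,0],"spin":0},
    {"grip":0,"delta_pos":[0.127,0.063,0],"spin":0},
    {"grip":0,"delta_pos":[0.127,0.061,0],"spin":0},
    {"grip":0,"delta_pos":[0,0,0],"spin":0},
    {"grip":0,"delta_pos":[0,0,0],"spin":0},
    {"grip":0,"delta_pos":[0,0,0],"spin":0}
  ]
}}

```text
time: 60.58
ee_pos: [0.6106, 0.1989, 0.4609]
tool_rot: [0.0, 0.619, 0.786, -0.001]
force: [0.4, -0.6, -0.8]
finger_gap: 0.132
gripper_force: 58.5
```

Request:
{"op": "arm_command", "data": {
  "commands": [
    {"grip":0,"delta_pos":[0,0,0.09],"spin":0},
    {"grip":0,"delta_pos":[0,0,0.09],"spin":0},
    {"grip":0,"delta_pos":[0,0,0.09],"spin":0},
    {"grip":0,"delta_pos":[0,0,0.09],"spin":0},
    {"grip":0,"delta_pos":[0,0,0.09],"spin":0},
    {"grip":0,"delta_pos":[0,0,0],"spin":0},
    {"grip":0,"delta_pos":[0,0,0],"spin":0},
    {"grip":0,"delta_pos":[0,0,0],"spin":0},
    {"grip":0,"delta_pos":[0,0,0],"spin":0},
    {"grip":0,"delta_pos":[0,0,0],"spin":0}
  ]
}}

```text
time: 61.42
ee_pos: [0.611, 0.1993, 0.3507]
tool_rot: [0.001, 0.619, 0.786, 0.001]
force: [-0.0, 0.5, -0.1]
finger_gap: 0.133
gripper_force: 58.5
```

```bash
python3 -c "
from h import *
plan(.611,.1995,.350,13.6)
s=snap('scene','s25')
print([b[:2] for b in blob(s['img'],(0,150,50),(8,255,255),(340,140,400,220),6)])
print([b[:2] for b in blob(s['img'],*BLUE,(330,140,400,200))[:3]])
"
```

```text
t 61.42 pos [0.611  0.1993 0.3507] yd 13.6 tilt [ 0.003  0.001 -1.   ] gap 0.133 q7 -0.08 F [-0.   0.5 -0.1] gf 58.5
spin -0.0005 shift [0.0009 0.0001 0.0027]
[([373, 157, 4, 12, 25], [374.4, 162.4]), ([374, 170, 4, 8, 18], [375.1, 173.1]), ([373, 152, 4, 4, 7], [374.4, 153.9])]
[([354, 155, 18, 29, 419], [361.8, 170.3])]
```

Same pose as with the green brush; repeat the laying motion.

Request:
{"op": "arm_command", "data": {
  "commands": [
    {"grip":0,"delta_pos":[-0.037,0,0.005],"spin":0},
    {"grip":0,"delta_pos":[-0.037,0,0.005],"spin":0},
    {"grip":0,"delta_pos":[-0.037,0,0.005],"spin":0},
    {"grip":0,"delta_pos":[-0.033,0,0.029],"spin":0},
    {"grip":0,"delta_pos":[-0.033,0,0.029],"spin":0},
    {"grip":0,"delta_pos":[-0.033,0,0.029],"spin":0},
    {"grip":0,"delta_pos":[-0.033,0,0.037],"spin":0},
    {"grip":0,"delta_pos":[-0.033,0,0.037],"spin":0},
    {"grip":0,"delta_pos":[-0.033,0,0.037],"spin":0},
    {"grip":0,"delta_pos":[0,0,0],"spin":0}
  ]
}}

```text
time: 62.3
ee_pos: [0.6289, 0.1214, 0.2928]
tool_rot: [-0.0, 0.62, 0.785, -0.002]
force: [0.5, 0.6, 1.1]
finger_gap: 0.13
gripper_force: 58.4
```

Request:
{"op": "arm_command", "data": {
  "commands": [
    {"grip":0,"delta_pos":[-0.023,0,0.037],"spin":0},
    {"grip":0,"delta_pos":[-0.023,0,0.037],"spin":0},
    {"grip":0,"delta_pos":[-0.023,0,0.037],"spin":0},
    {"grip":0,"delta_pos":[-0.013,0,0.036],"spin":0},
    {"grip":0,"delta_pos":[-0.013,0,0.036],"spin":0},
    {"grip":0,"delta_pos":[-0.013,0,0.036],"spin":0},
    {"grip":0,"delta_pos":[-0.007,0,0.033],"spin":0},
    {"grip":0,"delta_pos":[-0.007,0,0.033],"spin":0},
    {"grip":0,"delta_pos":[-0.007,0,0.033],"spin":0},
    {"grip":0,"delta_pos":[0,0,0],"spin":0}
  ]
}}

```text
time: 63.13
ee_pos: [0.6357, 0.0928, 0.2138]
tool_rot: [-0.001, 0.619, 0.786, -0.001]
force: [0.6, -1.5, 2.2]
finger_gap: 0.131
gripper_force: 58.4
```

Request:
{"op": "arm_command", "data": {
  "commands": [
    {"grip":0,"delta_pos":[0,0,0.03],"spin":0},
    {"grip":0,"delta_pos":[0,0,0.03],"spin":0},
    {"grip":0,"delta_pos":[0,0,0.03],"spin":0},
    {"grip":0,"delta_pos":[0,0,0],"spin":0},
    {"grip":0,"delta_pos":[0,0,0],"spin":0},
    {"grip":0.3,"delta_pos":[0,0,0],"spin":0},
    {"grip":0.3,"delta_pos":[0,0,0],"spin":0},
    {"grip":0.3,"delta_pos":[0,0,0],"spin":0},
    {"grip":0.3,"delta_pos":[0,0,0],"spin":0},
    {"grip":0.3,"delta_pos":[0,0,0],"spin":0}
  ]
}}

```text
time: 63.97
ee_pos: [0.6361, 0.0932, 0.1934]
tool_rot: [-0.0, 0.618, 0.786, -0.0]
force: [-0.2, 0.4, -0.0]
finger_gap: 0.298
gripper_force: 0.0
```

Request:
{"op": "arm_command", "data": {
  "commands": [
    {"grip":0.3,"delta_pos":[0,0,-0.05],"spin":0},
    {"grip":0.3,"delta_pos":[0,0,-0.1],"spin":0},
    {"grip":0.5,"delta_pos":[0,0,-0.15],"spin":0},
    {"grip":0.8,"delta_pos":[0,0,-0.15],"spin":0},
    {"grip":0.8,"delta_pos":[0,0,-0.15],"spin":0},
    {"grip":0.8,"delta_pos":[0,0,-0.1],"spin":0},
    {"grip":0.8,"delta_pos":[0,0,0],"spin":0},
    {"grip":0.8,"delta_pos":[0,0,0],"spin":0},
    {"grip":0.8,"delta_pos":[0,0,0],"spin":0},
    {"grip":0.8,"delta_pos":[0,0,0],"spin":0}
  ]
}}

```text
time: 64.8
ee_pos: [0.6357, 0.093, 0.3671]
tool_rot: [-0.001, 0.618, 0.786, -0.001]
force: [-0.1, 0.1, -0.4]
finger_gap: 0.798
gripper_force: 0.0
```

```bash
python3 -c "
from h import *
plan(.6003,.238,.223,13.6)
for n,roi in (('wrist',(250,0,380,250)),('scene',(340,170,400,240))):
  d=snap(n,n+'26')
  print(n,[b[:2] for b in blob(d['img'],(0,165,50),(6,255,255),roi,8)[:6]],[b[:2] for b in blob(d['img'],(172,150,50),(180,255,255),roi,8)[:6]])
"
```

```text
t 64.8 pos [0.6357 0.093  0.3671] yd 13.6 tilt [-0.003 -0.001 -1.   ] gap 0.798 q7 0.09 F [-0.1  0.1 -0.4] gf 0.0
spin -0.0001 shift [ 0.597  -0.0011  0.5765]
wrist [([307, 70, 15, 114, 1508], [313.9, 124.2]), ([308, 190, 12, 7, 78], [313.5, 192.8])] []
scene [([360, 196, 13, 27, 103], [366.2, 208.3])] []
```

Request:
{"op": "arm_command", "data": {
  "commands": [
    {"grip":0.8,"delta_pos":[0.117,0,0],"spin":0},
    {"grip":0.8,"delta_pos":[0.117,0,0],"spin":0},
    {"grip":0.8,"delta_pos":[0.117,0,0],"spin":0},
    {"grip":0.8,"delta_pos":[0.117,0,0],"spin":0},
    {"grip":0.8,"delta_pos":[0.117,0,0],"spin":0},
    {"grip":0.8,"delta_pos":[0,0,0],"spin":0},
    {"grip":0.8,"delta_pos":[0,0,0.14],"spin":0},
    {"grip":0.8,"delta_pos":[0,0,0.14],"spin":0},
    {"grip":0.8,"delta_pos":[0,0,0.14],"spin":0},
    {"grip":0.8,"delta_pos":[0,0,0.145],"spin":0}
  ]
}}

```text
time: 65.73
ee_pos: [0.6018, 0.2348, 0.2253]
tool_rot: [0.0, 0.618, 0.786, -0.0]
force: [0.3, 0.0, -0.0]
finger_gap: 0.799
gripper_force: 0.0
```

Request:
{"op": "arm_command", "data": {
  "commands": [
    {"grip":0.8,"delta_pos":[0,0,0],"spin":0},
    {"grip":0.8,"delta_pos":[0,0,0],"spin":0},
    {"grip":0,"delta_pos":[0,0,0],"spin":0},
    {"grip":0,"delta_pos":[0,0,0],"spin":0},
    {"grip":0,"delta_pos":[0,0,0],"spin":0},
    {"grip":0,"delta_pos":[0,0,0],"spin":0},
    {"grip":0,"delta_pos":[0,0,0],"spin":0},
    {"grip":0,"delta_pos":[0,0,0],"spin":0},
    {"grip":0,"delta_pos":[0,0,0],"spin":0},
    {"grip":0,"delta_pos":[0,0,0],"spin":0}
  ]
}}

```text
time: 66.57
ee_pos: [0.6027, 0.2355, 0.2295]
tool_rot: [0.001, 0.618, 0.786, 0.002]
force: [-0.8, -0.2, 7.4]
finger_gap: 0.265
gripper_force: 62.8
```

```bash
python3 -c "
from h import *
plan(.6003,.238,.223,13.6)
"
```

```text
t 66.57 pos [0.6027 0.2355 0.2295] yd 13.6 tilt [ 0.004  0.001 -1.   ] gap 0.265 q7 -0.13 F [-0.8 -0.2  7.4] gf 62.8
spin -0.0001 shift [ 0.012  -0.0069  0.026 ]
```

Gripped on the bristle end; repeat the erecting arc (tail closer to the wall by a few mm).

Request:
{"op": "arm_command", "data": {
  "commands": [
    {"grip":0,"delta_pos":[-0.036,0,-0.003],"spin":0},
    {"grip":0,"delta_pos":[-0.036,0,-0.003],"spin":0},
    {"grip":0,"delta_pos":[-0.036,0,0],"spin":0},
    {"grip":0,"delta_pos":[-0.036,0,0],"spin":0},
    {"grip":0,"delta_pos":[-0.005,0,0],"spin":0},
    {"grip":0,"delta_pos":[-0.03,0,-0.063],"spin":0},
    {"grip":0,"delta_pos":[-0.03,0,-0.063],"spin":0},
    {"grip":0,"delta_pos":[-0.035,0,-0.05],"spin":0},
    {"grip":0,"delta_pos":[-0.035,0,-0.05],"spin":0},
    {"grip":0,"delta_pos":[0,0,0],"spin":0}
  ]
}}

```text
time: 67.4
ee_pos: [0.6183, 0.1676, 0.2875]
tool_rot: [-0.001, 0.62, 0.785, 0.002]
force: [-2.1, 5.8, 2.8]
finger_gap: 0.264
gripper_force: 58.9
```

Request:
{"op": "arm_command", "data": {
  "commands": [
    {"grip":0,"delta_pos":[-0.043,0,-0.043],"spin":0},
    {"grip":0,"delta_pos":[-0.043,0,-0.043],"spin":0},
    {"grip":0,"delta_pos":[-0.034,0,-0.023],"spin":0},
    {"grip":0,"delta_pos":[-0.034,0,-0.023],"spin":0},
    {"grip":0,"delta_pos":[-0.034,0,-0.023],"spin":0},
    {"grip":0,"delta_pos":[-0.037,0,-0.017],"spin":0},
    {"grip":0,"delta_pos":[-0.037,0,-0.017],"spin":0},
    {"grip":0,"delta_pos":[-0.037,0,-0.017],"spin":0},
    {"grip":0,"delta_pos":[0,0,0],"spin":0},
    {"grip":0,"delta_pos":[0,0,0],"spin":0}
  ]
}}

```text
time: 68.23
ee_pos: [0.6361, 0.0927, 0.3366]
tool_rot: [0.001, 0.619, 0.785, -0.001]
force: [-0.8, 1.3, 0.4]
finger_gap: 0.262
gripper_force: 58.7
```

Request:
{"op": "arm_command", "data": {
  "commands": [
    {"grip":0,"delta_pos":[-0.031,0,-0.009],"spin":0},
    {"grip":0,"delta_pos":[-0.031,0,-0.009],"spin":0},
    {"grip":0,"delta_pos":[-0.031,0,-0.009],"spin":0},
    {"grip":0,"delta_pos":[0,0,0],"spin":0},
    {"grip":0,"delta_pos":[0,0,0],"spin":0},
    {"grip":0,"delta_pos":[0,0,-0.12],"spin":0},
    {"grip":0,"delta_pos":[0,0,-0.12],"spin":0},
    {"grip":0,"delta_pos":[0,0,-0.12],"spin":0},
    {"grip":0,"delta_pos":[0,0,-0.12],"spin":0},
    {"grip":0,"delta_pos":[0,0,0],"spin":0}
  ]
}}

```text
time: 69.07
ee_pos: [0.6426, 0.0707, 0.4712]
tool_rot: [0.007, 0.619, 0.785, 0.004]
force: [0.8, 1.1, -0.1]
finger_gap: 0.258
gripper_force: 58.7
```

```bash
python3 -c "
from h import *
plan(.507,.318,.47,13.6); s=snap('scene','s27')
print([b[:2] for b in blob(s['img'],(0,150,50),(8,255,255),(340,120,385,225),6)])
ee=arm.read_state()['ee_pos'];g=ee-[0,0,.157];ey=np.array([-.235,.972,0])
for a in (60,70,80,90):
  t=np.radians(a);u=-ey*np.cos(t)-np.array([0,0,1])*np.sin(t);print(a,proj(s,g+.048*u),proj(s,g+.173*u),(g+.173*u).round(3))
t=snap('top','t27')
print('g',[b[:2] for b in blob(t['img'],(45,80,20),(85,255,255),(170,190,240,260),4)[:4]])
print('b',[b[:2] for b in blob(t['img'],*BLUE,(170,190,240,260),10)[:4]])
print('s b',[b[:2] for b in blob(s['img'],*BLUE,(330,140,400,200))[:3]],'s g',[b[:2] for b in blob(s['img'],(45,90,20),(85,255,255),(340,100,400,200),6)])
# bristles of green: dark/gray in top
cv2.imwrite('pics/m.png',np.hstack([cv2.resize(t['img'][195:260,165:245],None,fx=5,fy=5,interpolation=cv2.INTER_CUBIC),cv2.resize(s['img'][110:215,335:400],(240,325+0),interpolation=cv2.INTER_CUBIC)]))
"
```

```text
t 69.07 pos [0.6426 0.0707 0.4712] yd 13.5 tilt [ 0.016 -0.002 -1.   ] gap 0.258 q7 0.11 F [ 0.8  1.1 -0.1] gf 58.7
spin -0.0009 shift [ 1.0891 -0.2948  0.0048]
[([359, 158, 8, 37, 110], [362.8, 177.5]), ([359, 197, 5, 3, 11], [360.7, 197.9])]
60 [361.39052035 161.48162326] [352.82410261 206.55394551] [ 0.662 -0.013  0.161]
70 [362.13741739 161.24074538] [355.64353758 204.55614192] [0.656 0.013 0.148]
80 [362.95144015 160.48345059] [358.58304251 200.93941125] [0.649 0.042 0.141]
90 [363.80796496 159.24193585] [361.56324318 195.90234892] [0.642 0.071 0.138]
g [([196, 223, 20, 4, 66], [204.7, 224.3])]
b [([209, 215, 16, 20, 124], [219.2, 226.3]), ([198, 214, 15, 8, 67], [204.0, 217.2]), ([199, 228, 9, 6, 32], [202.8, 230.3])]
s b [([354, 155, 9, 29, 188], [357.4, 168.3]), ([365, 157, 7, 27, 117], [368.5, 170.7])] s g []
```

View pics/m.png

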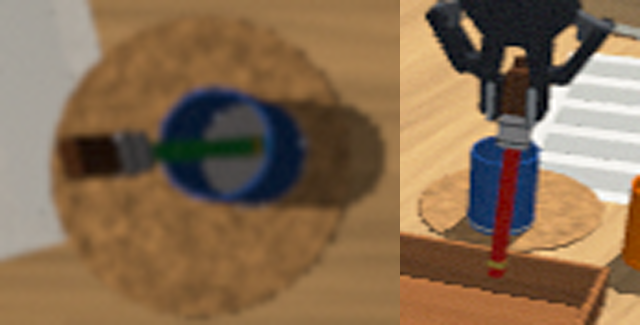

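Request:
{"op": "arm_command", "data": {
  "commands": [
    {"grip":0,"delta_pos":[0.128,-0.025,-0.01],"spin":0},
    {"grip":0,"delta_pos":[0.128,-0.025,-0.01],"spin":0},
    {"grip":0,"delta_pos":[0.128,-0.025,0],"spin":0},
    {"grip":0,"delta_pos":[0.128,-0.025,0],"spin":0},
    {"grip":0,"delta_pos":[0.128,-0.025,0],"spin":0},
    {"grip":0,"delta_pos":[0.128,-0.025,0],"spin":0},
    {"grip":0,"delta_pos":[0.128,-0.025,0],"spin":0},
    {"grip":0,"delta_pos":[0.128,-0.025,0],"spin":0},
    {"grip":0,"delta_pos":[0.129,-0.028,0],"spin":0},
    {"grip":0,"delta_pos":[0,0,0],"spin":0}
  ]
}}

```text
time: 70.0
ee_pos: [0.5133, 0.3468, 0.4661]
tool_rot: [-0.004, 0.613, 0.79, -0.001]
force: [-0.1, 2.2, 0.3]
finger_gap: 0.261
gripper_force: 58.8
```

Request:
{"op": "arm_command", "data": {
  "commands": [
    {"grip":0,"delta_pos":[0,0,0],"spin":0},
    {"grip":0,"delta_pos":[0,0,0],"spin":0},
    {"grip":0,"delta_pos":[0,0,0],"spin":0},
    {"grip":0,"delta_pos":[0,0,0],"spin":0},
    {"grip":0,"delta_pos":[0,0,0],"spin":0},
    {"grip":0,"delta_pos":[0,0,0],"spin":0},
    {"grip":0,"delta_pos":[0,0,0],"spin":0},
    {"grip":0,"delta_pos":[0,0,0],"spin":0},
    {"grip":0,"delta_pos":[0,0,0],"spin":0},
    {"grip":0,"delta_pos":[0,0,0],"spin":0}
  ]
}}

```text
time: 70.83
ee_pos: [0.5182, 0.3389, 0.4685]
tool_rot: [0.0, 0.619, 0.786, 0.0]
force: [0.8, -0.0, -0.8]
finger_gap: 0.266
gripper_force: 58.8
```

```bash
python3 -c "
from h import *
plan(.5195,.3375,.345,13.6); s=snap('scene','s28');w=snap('wrist','w28')
for n,d,roi in (('s',s,(340,100,390,225)),('w',w,(270,140,380,290))): print(n,'R',[b[:2] for b in blob(d['img'],(0,150,50),(8,255,255),roi,6)],'G',[b[:2] for b in blob(d['img'],(45,80,20),(85,255,255),roi,6)],'B',[b[:2] for b in blob(d['img'],*BLUE,roi,30)])
ee=arm.read_state()['ee_pos'];g=ee-[0,0,.157];ey=np.array([-.235,.972,0])
for a in (75,82,90):
  t=np.radians(a);u=-ey*np.cos(t)-np.array([0,0,1])*np.sin(t);print(a,proj(s,g+.173*u),proj(w,g+.173*u),(g+.173*u).round(3))
B=np.any([b[2] for b in blob(w['img'],*BLUE,(250,120,380,290),30)],0);print(fitcan(w,B,(.5085,.3153)))
"
```

```text
t 70.83 pos [0.5182 0.3389 0.4685] yd 13.6 tilt [ 0.  0. -1.] gap 0.266 q7 -0.37 F [ 0.8 -0.  -0.8] gf 58.8
spin -0.0002 shift [-0.0068  0.0038  0.494 ]
s R [([367, 126, 5, 19, 54], [368.9, 134.8]), ([370, 114, 4, 11, 25], [371.2, 119.2]), ([367, 147, 3, 3, 7], [368.0, 147.7])] G [([363, 148, 5, 15, 40], [365.0, 155.9])] B [([354, 155, 18, 29, 441], [362.2, 169.7]), ([379, 100, 11, 6, 39], [383.0, 101.9])]
w R [([306, 210, 15, 12, 156], [313.0, 216.0])] G [([295, 173, 13, 9, 88], [301.5, 176.9])] B [([270, 151, 60, 71, 1750], [298.4, 194.8])]
75 [366.24118934 151.62073813] [312.77739182 230.00156394] [0.529 0.295 0.144]
82 [367.83500224 149.90474908] [312.79115772 208.15854261] [0.524 0.316 0.14 ]
90 [369.69192335 147.16767671] [312.8066941  183.20235936] [0.518 0.339 0.138]
(array([0.5071, 0.3156]), np.float64(-0.8707323429762835))
```

Request:
{"op": "arm_command", "data": {
  "commands": [
    {"grip":0,"delta_pos":[0,0,0.06],"spin":0},
    {"grip":0,"delta_pos":[0,0,0.06],"spin":0},
    {"grip":0,"delta_pos":[0,0,0.06],"spin":0},
    {"grip":0,"delta_pos":[0,0,0.06],"spin":0},
    {"grip":0,"delta_pos":[0,0,0.06],"spin":0},
    {"grip":0,"delta_pos":[0,0,0.06],"spin":0},
    {"grip":0,"delta_pos":[0,0,0.06],"spin":0},
    {"grip":0,"delta_pos":[0,0,0.06],"spin":0},
    {"grip":0,"delta_pos":[0,0,0],"spin":0},
    {"grip":0,"delta_pos":[0,0,0],"spin":0}
  ]
}}

```text
time: 71.77
ee_pos: [0.5181, 0.339, 0.3479]
tool_rot: [-0.0, 0.618, 0.786, -0.001]
force: [-0.3, -0.6, -0.1]
finger_gap: 0.257
gripper_force: 58.8
```

```bash
python3 -c "
from h import *
plan(.5195,.3375,.345,13.6); s=snap('scene','s29')
for n,d,roi in (('s',s,(340,100,390,225)),): print(n,'R',[b[:2] for b in blob(d['img'],(0,150,50),(8,255,255),roi,6)],'G',[b[:2] for b in blob(d['img'],(45,80,20),(85,255,255),roi,6)],'B',[b[:2] for b in blob(d['img'],*BLUE,roi,30)])
"
```

```text
t 71.77 pos [0.5181 0.339  0.3479] yd 13.6 tilt [-0.001 -0.001 -1.   ] gap 0.257 q7 -0.38 F [-0.3 -0.6 -0.1] gf 58.8
spin -0.0001 shift [-0.0071  0.0041  0.0116]
s R [([367, 146, 4, 16, 35], [368.4, 153.3])] G [([363, 148, 5, 15, 39], [365.0, 155.2])] B [([354, 155, 18, 29, 419], [361.9, 170.3])]
```

No contact forces, can unmoved; release, rise, back away.

Request:
{"op": "arm_command", "data": {
  "commands": [
    {"grip":0,"delta_pos":[0,0,0.012],"spin":0},
    {"grip":0,"delta_pos":[0,0,0],"spin":0},
    {"grip":0.5,"delta_pos":[0,0,0],"spin":0},
    {"grip":0.7,"delta_pos":[0,0,0],"spin":0},
    {"grip":0.7,"delta_pos":[0,0,0],"spin":0},
    {"grip":0.7,"delta_pos":[0,0,0],"spin":0},
    {"grip":0.7,"delta_pos":[0,0,0],"spin":0},
    {"grip":0.7,"delta_pos":[0,0,0],"spin":0},
    {"grip":0.7,"delta_pos":[0,0,0],"spin":0},
    {"grip":0.7,"delta_pos":[0,0,0],"spin":0}
  ]
}}

```text
time: 72.65
ee_pos: [0.5182, 0.339, 0.3454]
tool_rot: [-0.0, 0.618, 0.786, -0.0]
force: [0.0, 0.1, 0.5]
finger_gap: 0.699
gripper_force: 0.0
```

Request:
{"op": "arm_command", "data": {
  "commands": [
    {"grip":0.7,"delta_pos":[0,0,-0.06],"spin":0},
    {"grip":0.7,"delta_pos":[0,0,-0.1],"spin":0},
    {"grip":0.7,"delta_pos":[0,0,-0.12],"spin":0},
    {"grip":0.7,"delta_pos":[0,0,-0.12],"spin":0},
    {"grip":0.7,"delta_pos":[0,0,-0.12],"spin":0},
    {"grip":0.7,"delta_pos":[0,0,-0.02],"spin":0},
    {"grip":0.7,"delta_pos":[0,0,0],"spin":0},
    {"grip":0.7,"delta_pos":[0,0,0],"spin":0},
    {"grip":0.7,"delta_pos":[0,0,0],"spin":0},
    {"grip":0.7,"delta_pos":[0,0,0],"spin":0}
  ]
}}

```text
time: 73.48
ee_pos: [0.518, 0.3388, 0.4784]
tool_rot: [-0.001, 0.618, 0.786, -0.002]
force: [0.1, 0.9, -0.6]
finger_gap: 0.699
gripper_force: 0.0
```

```bash
python3 -c "
from h import *
plan(.5195,.3375,.345,13.6); s=snap('scene','s30');t=snap('top','t30');w=snap('wrist','w30')
for n,d,roi in (('s',s,(340,100,390,225)),('t',t,(170,190,240,260)),('w',w,(250,100,400,290))): print(n,'R',[b[:2] for b in blob(d['img'],(0,150,50),(8,255,255),roi,5)][:4],'G',[b[:2] for b in blob(d['img'],(45,80,20),(85,255,255),roi,5)],'B',[b[:2] for b in blob(d['img'],*BLUE,roi,30)])
a=cv2.imread('pics/top0.png').astype(int)
# jars / bystanders: compare patches with start
for n,(x,y) in dict(jarG=(362,184),jarE=(410,185),jarR=(457,230),bottle=(249,143),pig=(283,259),comb=(337,150)).items():
  p=a[y-22:y+22,x-22:x+22].astype(np.uint8); r=cv2.matchTemplate(t['img'][y-35:y+35,x-35:x+35],p,cv2.TM_CCOEFF_NORMED); _,v,_,l=cv2.minMaxLoc(r); print(n,round(v,3),(l[0]-13,l[1]-13))
E=np.array([[.972,.235],[-.235,.972]]);c=np.array([.576,.1107])
for nm,lo,hi in (('white',(0,0,120),(180,50,255)),('terra',(3,140,90),(10,230,230))):
  for b in blob(t['img'],lo,hi,(245,162,318,245),8): print(nm,b[:2],(E@(onz(t,*b[1],.02)[:2]-c)).round(3))
"
```

```text
t 73.48 pos [0.518  0.3388 0.4784] yd 13.6 tilt [-0.003 -0.002 -1.   ] gap 0.699 q7 -0.37 F [ 0.1  0.9 -0.6] gf 0.0
spin -0.0001 shift [-0.0066  0.0046  0.5338]
s R [([367, 154, 3, 8, 14], [368.2, 157.4]), ([368, 149, 3, 4, 9], [369.0, 150.7])] G [([363, 149, 5, 14, 39], [364.9, 156.1])] B [([354, 155, 18, 29, 416], [361.9, 170.4]), ([363, 100, 27, 6, 82], [376.0, 101.7])]
t R [([198, 219, 17, 3, 33], [206.2, 219.9])] G [([196, 222, 21, 6, 73], [205.5, 224.1])] B [([209, 215, 16, 20, 124], [219.2, 226.3]), ([201, 213, 12, 4, 30], [206.4, 214.9]), ([199, 228, 9, 6, 30], [203.0, 230.4])]
w R [] G [([297, 177, 12, 14, 84], [303.3, 185.3]), ([295, 168, 2, 6, 8], [295.5, 170.5]), ([303, 192, 5, 1, 5], [305.0, 192.0])] B [([270, 159, 60, 59, 1581], [297.3, 197.5]), ([310, 150, 14, 11, 86], [314.8, 155.6])]
jarG 0.869 (0, 0)
jarE 0.999 (0, 0)
jarR 0.917 (0, 0)
bottle 0.999 (0, 0)
pig 0.948 (0, 0)
comb 0.857 (0, 0)
terra ([292, 193, 7, 7, 34], [295.1, 196.0]) [ 0.015 -0.05 ]
```

```bash
python3 -c "
from h import *
E=np.array([[.972,.235],[-.235,.972]]);c=np.array([.576,.1107])
d=vision.get_image('top')
for n,im in (('t24',cv2.imread('pics/t24.png')),('now',d['img'])):
  for b in blob(im,(0,0,60),(180,75,255),(246,164,316,243),6)[:6]: print(n,b[:2],(E@(onz(d,*b[1],.02)[:2]-c)).round(3),im[int(b[1][1]),int(b[1][0])])
print(d['img'][213,305])
"
```

```text
t24 ([302, 210, 8, 8, 48], [306.0, 213.1]) [-0.045 -0.071] [153 160 165]
t24 ([300, 196, 7, 7, 41], [302.9, 199.3]) [-0.    -0.071] [ 92 101 102]
now ([302, 210, 8, 8, 49], [305.9, 213.1]) [-0.045 -0.071] [84 88 92]
now ([300, 197, 7, 6, 38], [303.0, 199.4]) [-0.001 -0.071] [ 92 101 102]
[84 88 92]
```

All three pebbles are in the tray, and both brushes stand in the can.

```bash
python3 -c "
from rig import arm
print(arm.close_job())"
```

```text
the job is handed in; nothing more can be done
None
```

I handed the job in at about 74 s: all three pebbles are in the tray, the emptied can is upright on the cork mat, and the red and green brushes (the only two present) stand in it bristles up. The last pictures show the rinse jars, paint bottle, lidded jar and comb where they started; the hand-in returned no verdict.

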